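# Fit the air filter cover and tighten its wing nut

### The job

Close the tilted blue air filter housing: pick up the round grey cover, pass its slot over the brass wing nut on the centre stud and seat it fully home on the seal, with its lifting tabs outward. Then spin the wing nut clockwise until it is snug on the cover, with the wings lying across the slot and the seal squeezed firmly but not crushed. Let go, and leave the other things on the bench where they are.

Things in the scene. Friction and masses are not known exactly. Their poses are not given: they have to be found in the camera images.
- housing: Blue round air filter housing, fixed on a grey bracket: outside 156 mm, bore 132, 50 deep; an inlet pipe stands out at its +y side. It leans 30 degrees, mouth facing roughly towards the robot. Origin: on its axis in the plane of its rim, 115 mm above the bench. z runs out of the mouth along the stud, 30 degrees from vertical; x points up the slope of the mouth, away from the robot.
- seal: Springy black rubber seal on the housing's rim, outside 154 mm, inside 136 mm, 4 mm thick. Origin: on the housing's axis at the seal's underside (the rim plane when not squeezed); z along the stud. It yields about 0.1 mm per newton, at most 5.5 mm.
- stud_tip (a point): Tip of the fixed steel centre stud (8 to 9 mm thick), on the housing's axis, 48 mm above the rim plane. It comes to stand out between the wings as the nut goes down. The filter element inside the housing lies 16 mm below the rim, out of the way.
- wing_nut: Brass wing nut, captive on the stud (cannot come off). Two flat wings in one line: 60 mm long, 10 thick, 30 high at the ears, dipping to 20 in the middle; hub 14 mm. Origin: on the stud's axis at the wings' underside, at the start about 19 mm above the rim plane; x along the wings, y across their thickness, z out along the stud. Looks the same after half a turn.
- nut_top (a point): Point on the wing nut's axis, 30 mm above the wings' underside. Clockwise seen from the mouth lowers the nut 15 mm a turn; it turns easily (0.03 N m) and stays put. From the start 0.6 to 0.75 turn brings it onto the seated cover; stop when the resistance has clearly risen, at 0.1 to 0.2 N m (about 10 to 20 N of clamping), 0.1 turn or so later. A whole turn from the start drops the wings into the slot.
- cover: Loose round grey plastic cover, 164 mm across, plate 5 mm thick, 0.11 to 0.21 kg (grip a tab firmly, or the cover sags), at first flat on the bench, tabs up. Origin: centre of the plate's underside (12 mm above the bench at first); z out of the tabbed side. Central slot right through, 66 mm along x, 19 mm along y: the wings just pass. Seated, the underside lies on the seal, 4 mm above the rim plane. It fits either way round.
- cover_tab_a (a point): Middle of the top edge of the steel lifting tab at the cover's +y side: upright plate 46 mm along the cover's x, 8 mm thick along y, standing at x = 0, y = +44 mm, its top 37 mm above the cover's underside (32 above the plate).
- cover_tab_b (a point): The same on the other tab, at y = -44 mm. Under the cover six tapered lugs, 12 mm long, reach 63 mm from its centre; they stand on the bench at first and fit into the housing's bore with 3 mm of play.
- grease_tin: Bystander: blue grease tin, 53 mm across, 38 mm high; origin under its centre. Leave alone.
- ratchet: Bystander: ratchet with red handle, 195 mm long, 23 mm high, lying; origin under its centre. Leave alone.
- lining_pad_0: Bystander: brake lining pad, 40x61x14 mm, lying; origin under its centre. Leave alone.
Not all that is in view belongs to the job. Leave any green or pink look-alike of the cover alone.

How it is judged:
By the outcome, as a careful person would: the job done as asked, in the order asked, and still so for the second after the job is handed in, with the robot touching nothing.
It also fails if it takes over 72 s, if anything falls off the work surface, if the arm or the gripper's body presses on something with over 40 N, if the wrist force passes 120 N, or if a joint passes its speed limit or range.

### The arm

A 6-joint arm with a two-finger parallel gripper is mounted at the origin on a cart in front of the work surface, level with it; the furniture and walls round the work are solid. World frame = base frame: x ahead of the robot, y to its left, z up, the work surface at z = 0. Lengths are in mm, angles in rad, forces in N, time in s.
With the tool pointing down it reaches from about 425 to 925 mm from the base axis. Payload 12.5 kg.
Tool frame: the origin (TCP) lies between the finger pads; the fingertips stand 25 mm ahead of it and the grasp point (between the pads) lies 6 mm ahead of it; x points along the fingers, z is the direction in which the jaws open and shut, and the axes are right-handed (so a half turn about x gives the same grasp; the last joint's range is limited). The gripper opens to 85 mm and grips with 20 to 120 N. Pads are 22 mm wide; open, the fingers measure 114 mm over their backs; the gripper's body (76 mm by 85 mm) begins 54 mm behind the grasp point. The pads swing forward as they close: fully open they stand 13 mm farther back than shut.
Start: joints at [1.012, 0.491, 1.559, -0, 1.092, -0.106], TCP at [273.413, 562.039, 256.327] pointing down, gripper open.
Joint ranges: [-3.1, 3.1], [-0.84, 2.19], [0.05, 2.79], [-1.13, 4.28], [0.06, 2.93], [-2.69, 2.69]. Speed limits (rad/s): [2.22, 2.22, 2.79, 3.14, 3.14, 3.14].

### API

Orientations are given as [roll, pitch, yaw] about the fixed x, y, z axes, in that order (R = Rz(yaw) Ry(pitch) Rx(roll)).
In Python, from station import * gives the robot as it stands.
- The arm moves only by the tool jog_arm, never from a script. Its argument "steps" is a list of rows, each a list of 3 entries, a list of its own where there are three numbers: the shift along the tool's x, y, z in units of 40 mm (1.0 is 40 mm), then the turn about the tool's x in units of 6 degrees (1.0 is 6 degrees), then the closure, from -1 (fully open) to 1 (shut). A call has exactly 10 rows; each row is the pose to reach, as a shift and turn from the pose commanded when the call began, along the tool's axes at that moment; what a row does not reach only later rows make up. A row lasts 1/12 s, in which the tool goes at most 41.7 mm and 7.16 degrees, less where a joint would pass 70% of its speed; a pose out of reach is approached as far as the arm can. A call with a gripper value outside its range is refused whole. The fingers move at their own pace and stop on an object; "grip_force" is the grip in N (left out, the last holds). Time passes only in rows, so rows that repeat a pose let the fingers close, or fill a call up. It gives the time, the measured TCP pose, the force and the opening at its end, in the units of the state.
- read_state(): the state, without advancing time (a new reading comes with each control period).
- get_image(name): name is "scene" or "top" or "wrist"; returns a dict with "color" (400x640x3 uint8, blue, green, red), "fx", "fy", "cx", "cy" (pixels), "k1" (the pictures are not rectified: a ray, as slopes to the right and down, at radius r is drawn at 1 + k1 r^2 times it, then the intrinsics apply), "rvec" (rotation vector, rad) and "tvec" (3), from world to camera coordinates, as OpenCV has them; the wrist camera has in their place "hand_eye" (4x4, takes a point from camera to tool coordinates, whose origin is the TCP and whose axes are the tool frame's). Camera axes: x right, y down, z forward; pixel columns grow to the right and rows downward; lengths in mm; the calibration is good to about 2 mm. A picture is of the moment at which its call begins: read the wrist's pose just before it. There is no depth.
- job_done(): hands the job in, once; it reports no verdict.
The state is a dict: "t": time; "joints": joint angles; "qd": joint speeds; "joint_efforts": joint torques, N m; "position": TCP position; "tool_rot": TCP orientation; "ft_force": force on the tool from outside, world axes, zero at the start; "moment": the same for the moment, N m; "gripper_width": finger opening in mm.
Only numpy, scipy, OpenCV 4.12 (cv2) and the standard library are available. Lean on these libraries where they do the work, as an engineer would, in place of code of your own. Each camera call takes 0.05 s, during which the arm holds its last target.

## Working session

There is one attempt and no reset: what is moved stays moved. The work goes in short steps, Python scripts to look and compute and a tool call to move; the robot and the scene stay as the last step left them, time stands still between calls to the robot, and variables do not carry over. Pictures are saved under pics/ and viewed, and the job is handed in when it is done.

Besides the shell and the picture viewer there is one more tool, called in YAML: its name, and indented under it one key for each argument. jog_arm: Moves the arm, as the interface text tells. Its arguments: {"type":"object","properties":{"steps":{"type":"array","items":{"type":"array"}},"grip_force":{"type":"number"}},"required":["steps"]}

```bash
ls; mkdir -p pics; python3 - <<'E'
from station import *
import cv2
s=read_state()
for k,v in s.items(): print(k,v)
for n in ["scene","top","wrist"]:
    d=get_image(n); cv2.imwrite(f"pics/{n}0.png",d["color"])
    print(n,{k:v for k,v in d.items() if k!="color"})
E
```

```text
pics
t 0.0
joints [ 1.01241978e+00  4.91576079e-01  1.55949364e+00  1.01636956e-06
  1.09171516e+00 -1.05580216e-01]
qd [ 0.00051017 -0.0004944  -0.0010199   0.00125885 -0.0004074   0.00132644]
joint_efforts [-1.41480501e-03 -6.18454313e+01 -2.61587065e+01 -1.52188991e-04
  4.12073699e-03  6.63893985e-06]
position [273.27694351 561.84450897 255.70224806]
tool_rot [ 3.03525638  1.56960411 -2.1299294 ]
ft_force [0.21433419 0.42673516 0.13202189]
moment [-0.01617814  0.02259879  0.01937467]
gripper_width 85.49960990211798
scene {'fx': 432.081343810532, 'fy': 432.081343810532, 'cx': 318.6561603306791, 'cy': 202.01135560461486, 'k1': -0.016911236272831448, 'rvec': array([ 0.92833104, -2.36622518,  1.18992278]), 'tvec': array([ 456.72661862,  275.15790803, 1516.41047018])}
top {'fx': 416.907100087362, 'fy': 416.907100087362, 'cx': 324.6014259268376, 'cy': 205.5523103666243, 'k1': 0.020846817734027447, 'rvec': array([ 2.17632431, -2.19341479,  0.11289007]), 'tvec': array([  90.48085662,  538.73668003, 1380.06210563])}
wrist {'fx': 286.19784815760147, 'fy': 286.19784815760147, 'cx': 317.531113206393, 'cy': 203.99203588072965, 'k1': -0.0432959132951548, 'hand_eye': array([[-1.13437783e-04, -3.24556497e-01,  9.45866305e-01,
        -1.18452422e+02],
       [ 8.51801855e-04, -9.45866000e-01, -3.24556290e-01,
         8.22027625e+01],
       [ 9.99999631e-01,  7.68873728e-04,  3.83754768e-04,
        -1.73198944e-01],
       [ 0.00000000e+00,  0.00000000e+00,  0.00000000e+00,
         1.00000000e+00]])}
```

View pics/scene0.png

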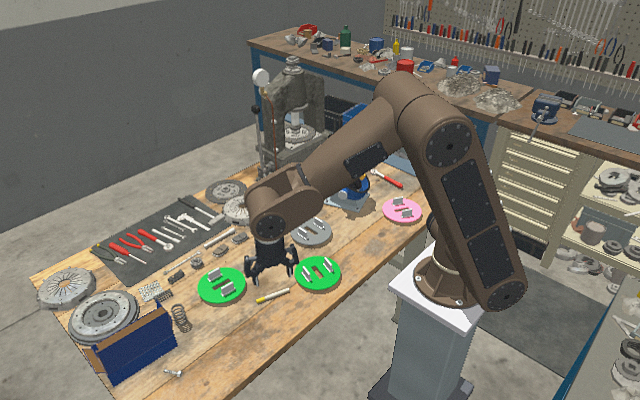

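View pics/top0.png

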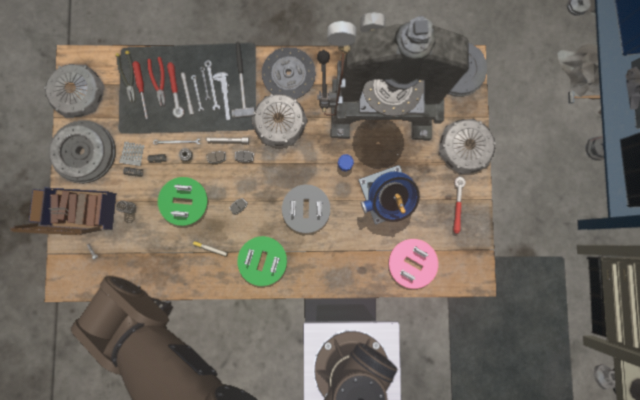

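View pics/wrist0.png

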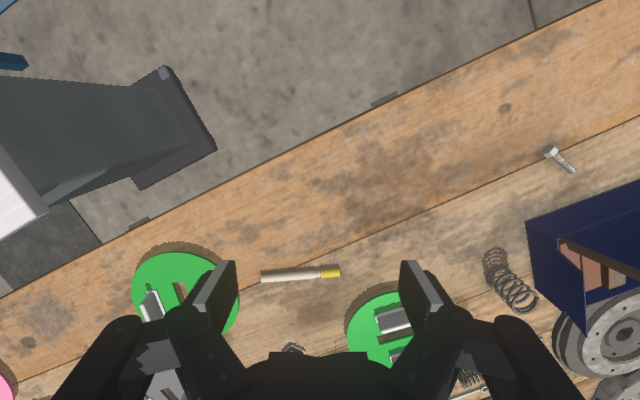

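```bash
cat > h.py <<'E'
from station import *
import cv2, numpy as np
from scipy.spatial.transform import Rotation as Ro
np.set_printoptions(precision=3,suppress=True)
def und(d,uv):
    # invert: slope s drawn at s*(1+k1 r^2)
    p=(np.asarray(uv,float)-[d["cx"],d["cy"]])/[d["fx"],d["fy"]]
    s=p.copy()
    for _ in range(20): s=p/(1+d["k1"]*(s**2).sum())
    return np.array([s[0],s[1],1.])
def pose(d,st=None):
    "camera->world R,c"
    if "rvec" in d:
        R=cv2.Rodrigues(np.asarray(d["rvec"]))[0]; return R.T,-R.T@np.asarray(d["tvec"])
    T=toolT(st); M=T@np.asarray(d["hand_eye"]); return M[:3,:3],M[:3,3]
def toolT(st):
    T=np.eye(4); T[:3,:3]=Ro.from_euler('xyz',st["tool_rot"]).as_matrix(); T[:3,3]=st["position"]; return T
def ray(d,uv,st=None):
    R,c=pose(d,st); return c,R@und(d,uv)
def onz(d,uv,z,st=None):
    c,v=ray(d,uv,st); return c+v*(z-c[2])/v[2]
def proj(d,P,st=None):
    R,c=pose(d,st); q=R.T@(np.asarray(P,float)-c); s=q[:2]/q[2]; s=s*(1+d["k1"]*(s@s))
    return s*[d["fx"],d["fy"]]+[d["cx"],d["cy"]]
def tri(rays):
    A=0;b=0
    for c,v in rays:
        v=v/np.linalg.norm(v); M=np.eye(3)-np.outer(v,v); A=A+M; b=b+M@c
    P=np.linalg.solve(A,b); return P
def crop(d,x0,y0,x1,y1,k,name):
    cv2.imwrite(name,cv2.resize(d["color"][y0:y1,x0:x1],None,fx=k,fy=k,interpolation=cv2.INTER_CUBIC))
E
python3 - <<'E'
from h import *
d=get_image("top")
for n,uv,z in [("cover",(306,209),17),("tabL",(292,209),49),("tabR",(320,209),49),("hous",(392,197),115),("nut",(398,203),140)]:
    print(n,onz(d,uv,z))
crop(d,270,160,430,260,5,"pics/topc.png")
st=read_state(); print(toolT(st))
E
```

```text
cover [528.693 149.021  17.   ]
tabL [526.504 194.214  49.   ]
tabR [525.834 101.985  49.   ]
hous [ 556.969 -125.031  115.   ]
nut [ 535.534 -138.684  140.   ]
[[ -0.     -0.899   0.437 273.34 ]
 [ -0.001   0.437   0.899 561.943]
 [ -1.      0.     -0.001 255.974]
 [  0.      0.      0.      1.   ]]
```

View pics/topc.png

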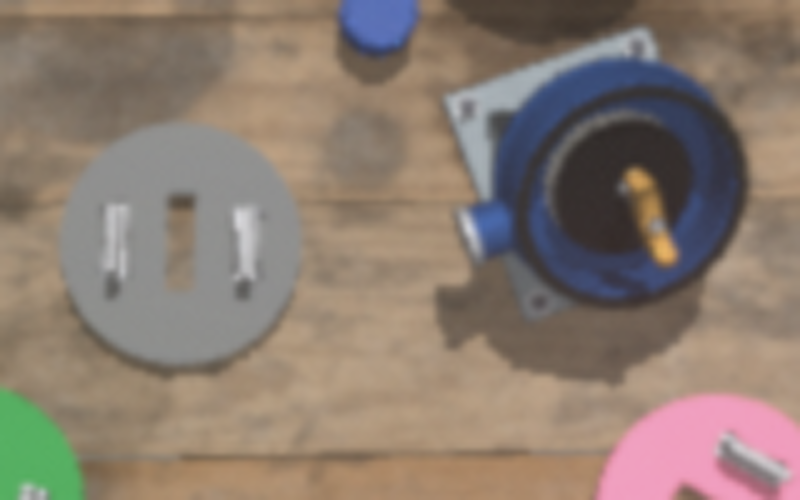

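jog_arm:
  steps:
    - [[0.1,-0.9,-0.5],-0.5,-1]
    - [[0.2,-1.8,-1.0],-1.0,-1]
    - [[0.3,-2.7,-1.5],-1.5,-1]
    - [[0.4,-3.6,-2.0],-2.0,-1]
    - [[0.5,-4.5,-2.5],-2.5,-1]
    - [[0.6,-5.4,-3.0],-3.0,-1]
    - [[0.7,-6.3,-3.5],-3.5,-1]
    - [[0.8,-7.2,-4.0],-4.0,-1]
    - [[0.8,-8.0,-4.5],-4.3,-1]
    - [[0.8,-8.0,-4.5],-4.3,-1]
  grip_force: 110

```text
t: 1.03
position: [485.3, 255.6, 224.0]
tool_rot: [-2.653, 1.57, -1.087]
ft_force: [0.2, -0.2, -0.4]
gripper_width: 85.2
```

```bash
python3 - <<'E'
from h import *
st=read_state(); print(st["t"],toolT(st),st["joints"])
for n in ["scene","wrist"]:
    d=get_image(n); cv2.imwrite(f"pics/{n}1.png",d["color"])
d=get_image("scene");crop(d,280,140,440,260,5,"pics/scenec1.png")
E
```

```text
1.0333 [[  0.     -1.      0.005 485.327]
 [ -0.001   0.005   1.    255.602]
 [ -1.     -0.     -0.001 223.986]
 [  0.      0.      0.      1.   ]] [ 0.365  0.42   1.786 -0.001  0.936 -1.201]
```

View pics/wrist1.png

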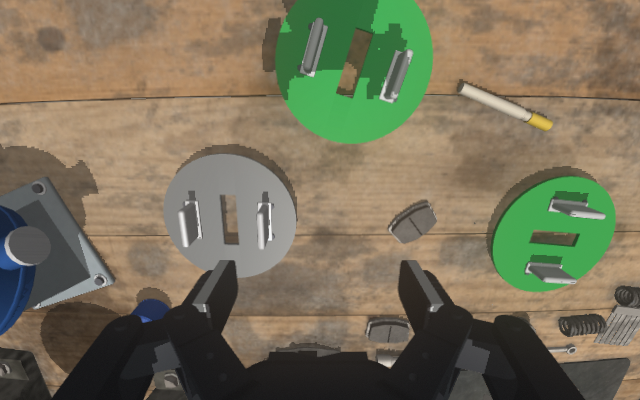

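View pics/scene1.png

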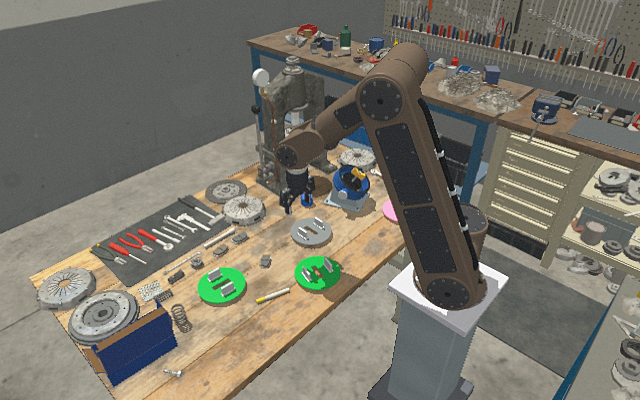

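```bash
python3 - <<'E'
from h import *
st=read_state()
d=get_image("wrist");crop(d,150,130,310,290,4,"pics/w1c.png")
crop(get_image("scene"),280,140,440,260,5,"pics/scenec1.png")
E
```

```text
(no output)
```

View pics/w1c.png

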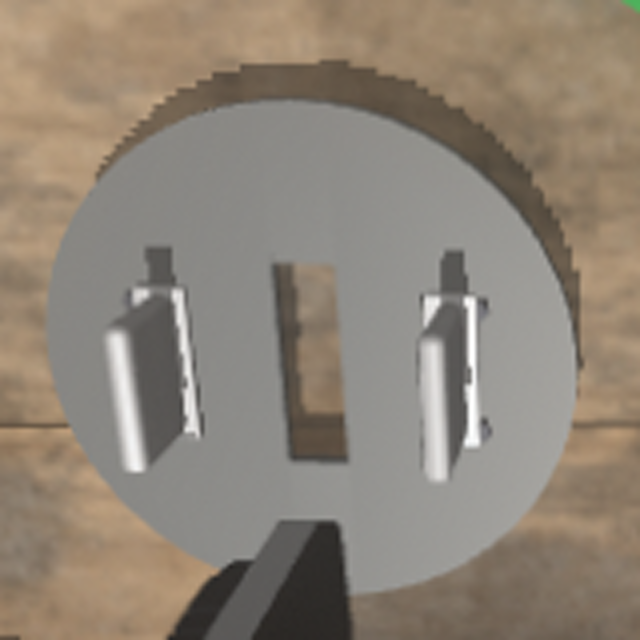

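View pics/scenec1.png

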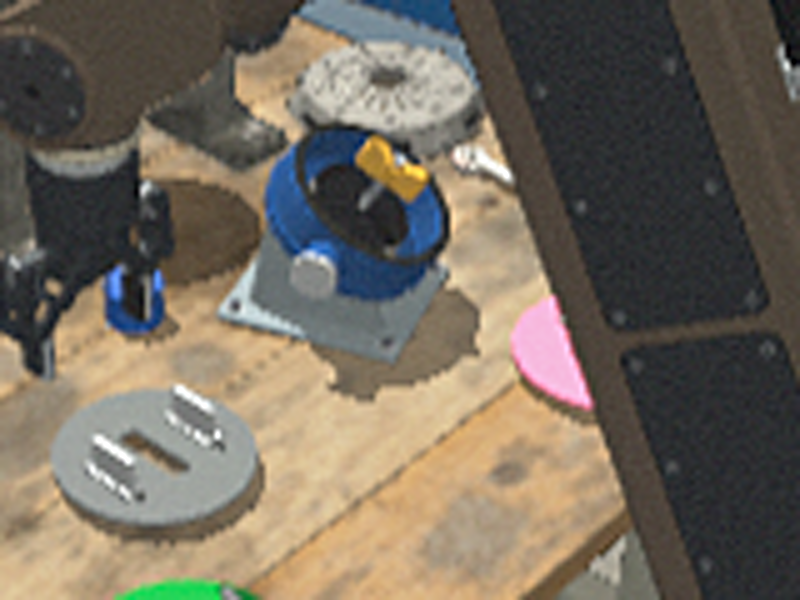

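```bash
python3 - <<'E'
from h import *
st=read_state();d=get_image("wrist")
c=lambda p:np.array(p)/4+[150,130]-.4
A=[onz(d,c(p),49,st) for p in [(432,337),(436,475)]]
B=[onz(d,c(p),49,st) for p in [(117,335),(135,468)]]
S=[onz(d,c(p),17,st) for p in [(273,263),(335,263),(349,462),(290,460)]]
for L in (A,B,S): print(np.array(L),np.mean(L,0))
# circle fit from grey mask in the top view
t=get_image("top"); s=get_image("scene")
hsv=cv2.cvtColor(t["color"],cv2.COLOR_BGR2HSV)
m=((hsv[...,1]<40)&(hsv[...,2]>90)).astype(np.uint8); m[:,:275]=0;m[:,335:]=0;m[:180]=0;m[240:]=0
cs,_=cv2.findContours(m,0,1); k=max(cs,key=cv2.contourArea); print(cv2.fitEllipse(k), onz(t,cv2.fitEllipse(k)[0],17))
# top view nut, stud
cc=lambda p:np.array(p)/5+[270,160]-.4
ss=lambda p:np.array(p)/5+[280,140]-.4
# nut axis top centre; ears
for n,a,b in [("earUp",(638,176),(383,148)),("earDown",(668,258),(416,188))]:
    r=[ray(t,cc(a)),ray(s,ss(b))];P=tri(r);print(n,P,proj(t,P)-cc(a),proj(s,P)-ss(b))
crop(t,350,160,450,240,8,"pics/t1c.png")
crop(s,320,150,400,220,8,"pics/s1c.png")
E
```

```text
[[511.626 194.392  49.   ]
 [554.072 192.553  49.   ]] [532.849 193.472  49.   ]
[[511.058 106.511  49.   ]
 [552.186 105.104  49.   ]] [531.622 105.808  49.   ]
[[500.15  140.99   17.   ]
 [500.182 159.704  17.   ]
 [566.37  157.7    17.   ]
 [565.727 138.844  17.   ]] [533.107 149.31   17.   ]
((306.0493469238281, 208.10165405273438), (46.24932861328125, 48.880226135253906), 153.6432647705078) [531.732 148.841  17.   ]
earUp [ 551.214 -138.731  161.206] [2.029 2.423] [-2.299 -0.025]
earDown [ 512.133 -154.831  130.806] [-0.402 -0.465] [ 0.454 -0.012]
```

View pics/t1c.png

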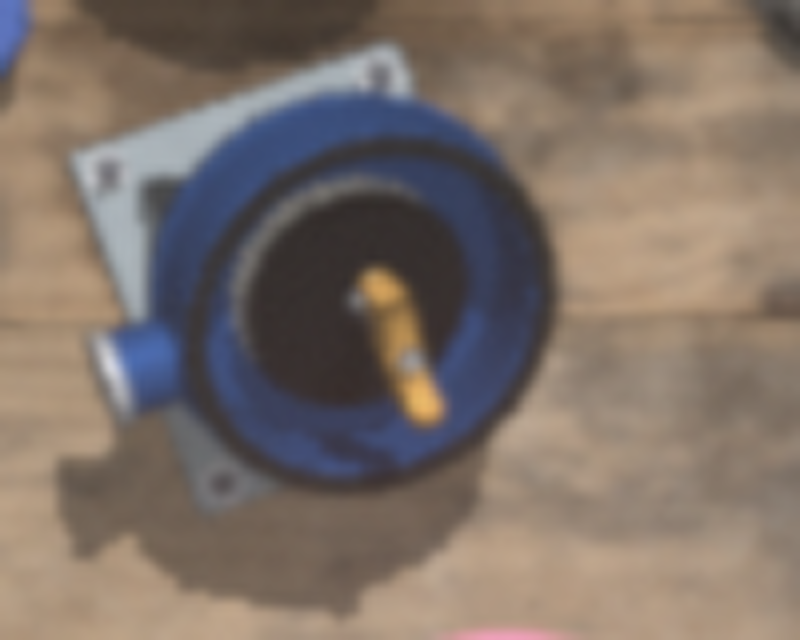

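View pics/s1c.png

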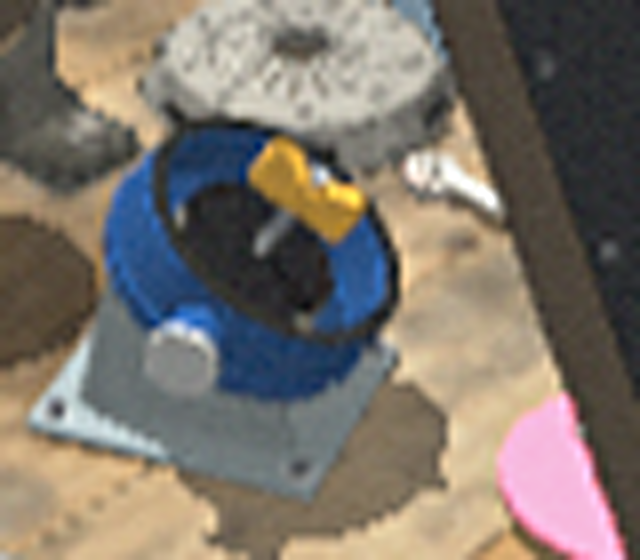

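jog_arm:
  steps:
    - [[0,-0.1,-1.0],0,-1]
    - [[-0.2,-0.2,-2.0],0,-1]
    - [[-0.4,-0.3,-3.0],0,-1]
    - [[-0.5,-0.4,-4.0],0,-1]
    - [[-0.5,-0.6,-5.0],0,-1]
    - [[-0.5,-0.6,-6.0],0,-1]
    - [[-0.5,-0.6,-7.0],0,-1]
    - [[-0.5,-0.6,-8.0],0,-1]
    - [[-0.5,-0.6,-8.0],0,-1]
    - [[-0.5,-0.6,-8.0],0,-1]

```text
t: 2.27
position: [505.6, -61.0, 244.3]
tool_rot: [-0.054, 1.571, 1.511]
ft_force: [-0.5, 0.8, -0.4]
gripper_width: 85.4
```

```bash
python3 - <<'E'
from h import *
st=read_state(); print(st["t"],toolT(st),st["joints"])
d=get_image("wrist"); cv2.imwrite("pics/wrist2.png",d["color"])
st=read_state(); print(st["t"],toolT(st))
E
```

```text
2.2667 [[  0.     -1.      0.005 505.552]
 [  0.      0.005   1.    -60.992]
 [ -1.     -0.      0.    244.261]
 [  0.      0.      0.      1.   ]] [-0.25   0.342  1.853  0.     0.947 -1.816]
2.3167 [[ -0.     -1.      0.003 505.537]
 [  0.      0.003   1.    -59.755]
 [ -1.      0.      0.    244.278]
 [  0.      0.      0.      1.   ]]
```

View pics/wrist2.png

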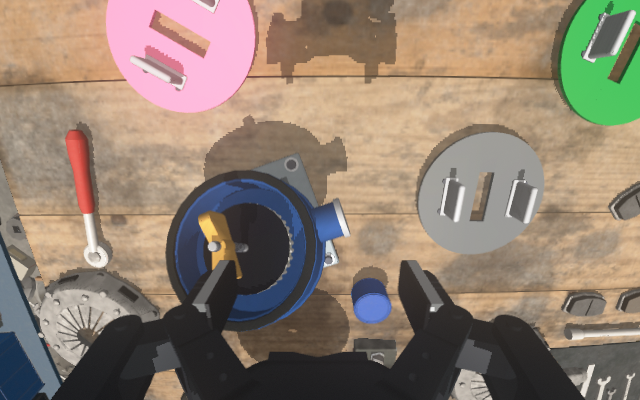

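```bash
python3 - <<'E'
from h import *
d=get_image("wrist"); st=read_state()
crop(d,155,150,355,340,4,"pics/w2c.png")
np.save("w2.npy",{"d":d,"st":st},allow_pickle=True)
crop(get_image("scene"),300,130,420,220,6,"pics/s2c.png")
np.save("ts.npy",{"t":get_image("top"),"s":get_image("scene")},allow_pickle=True)
E
```

```text
(no output)
```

View pics/w2c.png

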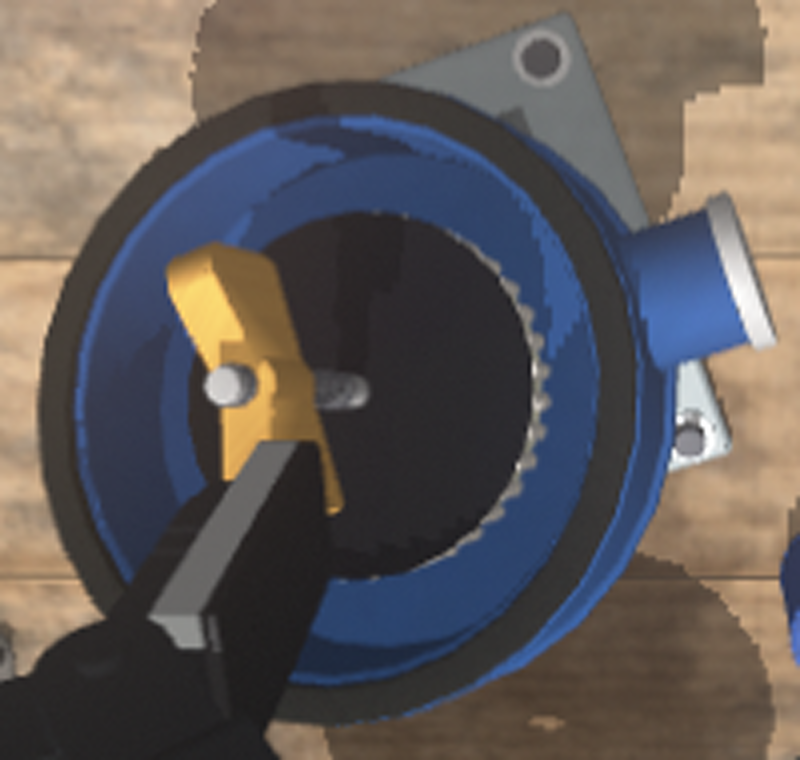

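View pics/s2c.png

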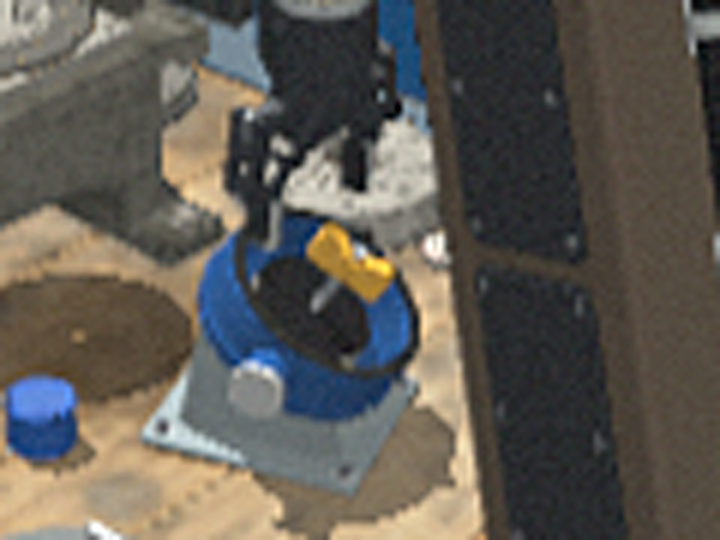

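```bash
cat > hf.py <<'E'
from h import *
from scipy.optimize import least_squares
w=np.load("w2.npy",allow_pickle=True).item(); ts=np.load("ts.npy",allow_pickle=True).item()
d,st,t,s=w["d"],w["st"],ts["t"],ts["s"]
wc=lambda p:np.array(p)/4+[155,150]-.4
sc=lambda p:np.array(p)/6+[300,130]-.4
tc=lambda p:np.array(p)/8+[350,160]-.4
P=[(40,410),(55,310),(100,210),(165,145),(250,100),(350,82),(500,120),(570,180),(615,250),(637,330),(638,400),(620,470),(590,540),(540,610),(480,665),(400,705)]
def frame(yaw):
    x=np.array([np.cos(.5236)*np.cos(yaw),np.cos(.5236)*np.sin(yaw),.5])
    z=np.array([-.5*np.cos(yaw),-.5*np.sin(yaw),np.cos(.5236)])
    return np.column_stack([x,np.cross(z,x),z])
def hit(r,O,R,h):
    c,v=r; z=R[:,2]; k=((O+h*z-c)@z)/(v@z); return R.T@(c+k*v-O)
Rw=[ray(d,wc(p),st) for p in P]; tipw=ray(d,wc((220,384)),st)
Pt=[(190,300),(205,240),(250,185),(310,150),(400,138),(470,155),(530,215),(555,300),(535,365),(490,420),(440,462),(340,490),(260,455),(210,390)]
Rt=[ray(t,tc(p)) for p in Pt]
tips=ray(s,sc((362,250)))
def run(use):
    def f(q):
        O=np.array([q[0],q[1],115.]);R=frame(q[2]); r=[]
        if 'w' in use: r+=[np.hypot(*hit(a,O,R,4)[:2])-77 for a in Rw]; 
        if 't' in use: r+=[np.hypot(*hit(a,O,R,4)[:2])-77 for a in Rt]
        if 'p' in use: r+=list(3*hit(tipw,O,R,48)[:2])
        return r
    o=least_squares(f,[555,-125,.33],loss="soft_l1"); print(use,o.x[:2],np.degrees(o.x[2]),np.round(o.fun,1)); return o.x
if __name__=="__main__":
    for u in ["w","t","wt","wp","wtp"]:
        q=run(u)
        O=np.array([q[0],q[1],115.]);R=frame(q[2])
        print("tip w/s",hit(tipw,O,R,48),hit(tips,O,R,48), "tip",O+48*R[:,2])
    # nut
    for p in [(170,270),(205,245),(275,262),(325,440),(342,512),(225,480)]: print(p,hit(ray(d,wc(p),st),O,R,49))
E
python3 hf.py; sed -n 1,1p /dev/null
python3 - <<'E'
from h import *
w=np.load("w2.npy",allow_pickle=True).item()
d=w["d"]; crop(d,185,200,255,300,6,"pics/w2n.png")
E
```

```text
w [ 550.797 -138.191] -1778.0373636859313 [-0.1 -0.2  0.4 -1.  -2.4 -2.6 -0.6  0.4  1.3  1.2  0.6 -1.1 -2.  -2.5
 -2.1 -1.5]
tip w/s [ 0.793  0.223 48.   ] [-2.051 -2.576 48.   ] tip [ 528.539 -147.167  156.569]
t [ 551.999 -134.984] -137.7757151077617 [-6.8 -3.2 -1.2 -0.  -0.4 -0.1 -3.1 -2.7 -3.9 -4.8 -1.4  1.9 -3.9 -9. ]
tip w/s [ 59.689 -26.131  48.   ] [ 55.147 -49.974  48.   ] tip [ 569.771 -118.855  156.569]
wt [ 552.299 -137.331] -340.5005209214317 [-0.   0.4  1.7  0.7 -0.5 -0.9  0.1  0.4  0.7  0.2 -0.7 -2.7 -3.6 -4.1
 -3.6 -2.9 -0.4  2.8  2.3  0.2 -3.6 -4.2 -5.2 -1.9 -2.5 -4.6 -2.6 -0.8
 -5.2 -6. ]
tip w/s [-0.836 -1.553 48.   ] [-3.477 -5.068 48.   ] tip [ 529.675 -145.342  156.569]
wp [ 551.478 -138.157] -338.7039880045169 [-0.3 -0.1  0.7 -0.4 -1.7 -1.9 -0.1  0.7  1.4  1.2  0.4 -1.4 -2.3 -2.9
 -2.6 -2.   0.5 -0. ]
tip w/s [ 0.163 -0.016 48.   ] [-2.623 -3.097 48.   ] tip [ 529.117 -146.873  156.569]
wtp [ 551.836 -137.757] 21.66123424228253 [ 0.4  0.6  1.5  0.2 -1.1 -1.5 -0.   0.6  1.2  0.9  0.1 -1.8 -2.8 -3.4
 -3.  -2.4  0.8  4.   3.4  0.9 -3.3 -4.1 -5.2 -1.8 -2.6 -5.  -3.2 -1.5
 -5.5 -5.5 -0.9 -0.7]
tip w/s [-0.304 -0.24  48.   ] [-3.089 -3.525 48.   ] tip [ 529.531 -146.616  156.569]
(170, 270) [-26.362  -4.294  49.   ]
(205, 245) [-28.594   4.632  49.   ]
(275, 262) [-19.711  18.5    49.   ]
(325, 440) [17.782 18.885 49.   ]
(342, 512) [32.046 18.345 49.   ]
(225, 480) [18.493 -3.726 49.   ]
```

View pics/w2n.png

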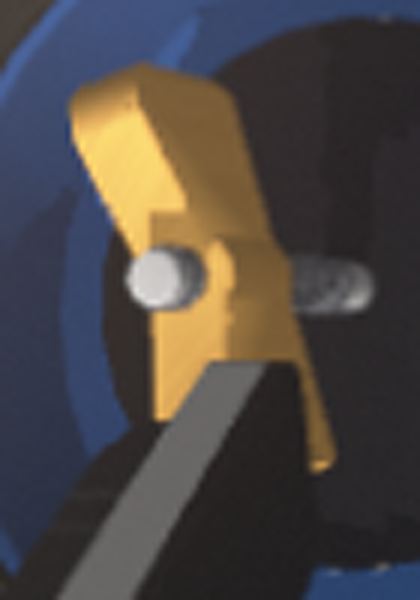

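jog_arm:
  steps:
    - [[0,-0.1,1.0],0,-0.5]
    - [[0,-0.2,2.0],0,0]
    - [[0.4,-0.3,3.0],0,0.2]
    - [[0.8,-0.4,4.0],0.1,0.2]
    - [[1.4,-0.5,4.8],0.2,0.2]
    - [[2.0,-0.6,5.6],0.2,0.2]
    - [[2.6,-0.66,6.2],0.2,0.2]
    - [[3.2,-0.66,6.34],0.2,0.2]
    - [[3.4,-0.66,6.34],0.2,0.2]
    - [[3.4,-0.66,6.34],0.2,0.2]

```text
t: 3.35
position: [531.4, 194.5, 106.6]
tool_rot: [1.822, 1.567, -2.912]
ft_force: [-0.1, -0.7, -0.3]
gripper_width: 34.4
```

```bash
python3 - <<'E'
from h import *
d=get_image("wrist"); cv2.imwrite("pics/wrist3.png",d["color"])
st=read_state(); print(st["t"],toolT(st))
np.save("w3.npy",{"d":d,"st":st},allow_pickle=True)
E
```

```text
3.4 [[ -0.002  -1.      0.022 532.178]
 [ -0.      0.022   1.    193.919]
 [ -1.      0.001  -0.    108.098]
 [  0.      0.      0.      1.   ]]
```

View pics/wrist3.png

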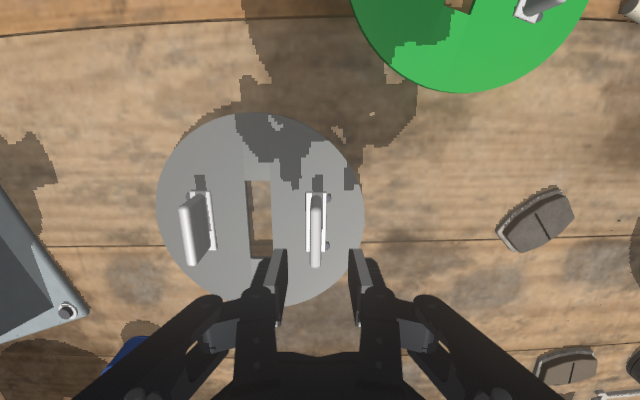

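jog_arm:
  steps:
    - [[0.5,0,0],0,0.2]
    - [[1.0,0,0],0,0.2]
    - [[1.3,0,0],0,0.2]
    - [[1.45,0,0],0,0.2]
    - [[1.45,0,0],0,0.2]
    - [[1.45,0,0],0,1]
    - [[1.45,0,0],0,1]
    - [[1.45,0,0],0,1]
    - [[1.45,0,0],0,1]
    - [[1.45,0,0],0,1]
  grip_force: 115

```text
t: 4.23
position: [533.2, 193.7, 51.6]
tool_rot: [-1.301, 1.569, 0.246]
ft_force: [0.2, -2.0, 4.3]
gripper_width: 5.5
```

```bash
python3 - <<'E'
from h import *
d=get_image("wrist"); crop(d,150,100,400,300,3,"pics/wrist4.png")
st=read_state(); print(st["t"],toolT(st),st["gripper_width"],st["ft_force"])
E
```

```text
4.2833 [[  0.002  -1.      0.024 533.16 ]
 [  0.      0.024   1.    193.671]
 [ -1.     -0.002   0.001  51.628]
 [  0.      0.      0.      1.   ]] 5.462854976833568 [-0.021 -1.621  5.439]
```

View pics/wrist4.png

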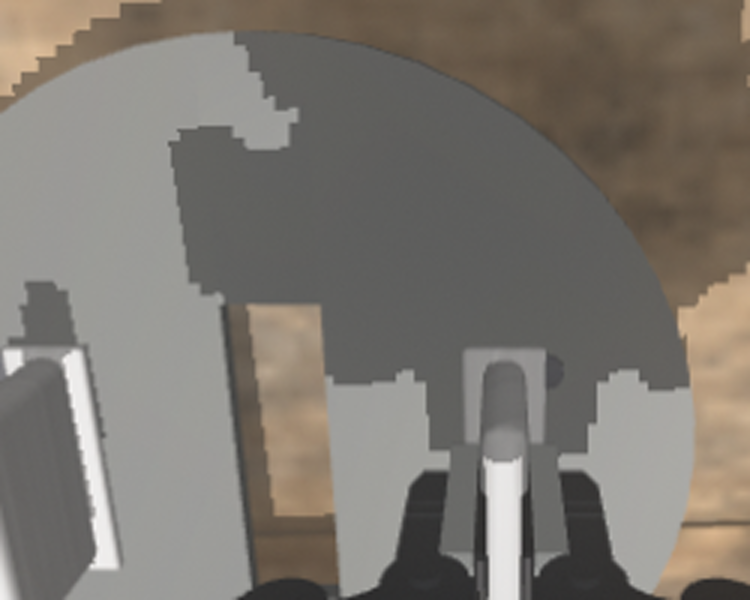

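jog_arm:
  steps:
    - [[-0.4,0,0],0,1]
    - [[-1.0,0,0],0,1]
    - [[-1.8,0,0],0,1]
    - [[-2.6,0,0],0,1]
    - [[-3.4,0,-0.4],-0.6,1]
    - [[-4.1,0,-0.9],-1.2,1]
    - [[-4.6,0,-1.6],-1.8,1]
    - [[-4.6,0,-2.4],-2.4,1]
    - [[-4.6,0,-3.2],-3.0,1]
    - [[-4.6,0,-3.7],-3.8,1]

```text
t: 5.12
position: [528.7, 43.5, 235.5]
tool_rot: [-2.121, 1.569, -0.174]
ft_force: [1.1, -0.1, -1.5]
gripper_width: 5.9
```

```bash
python3 - <<'E'
from h import *
d=get_image("wrist"); cv2.imwrite("pics/wrist5.png",d["color"])
st=read_state(); print(st["t"],toolT(st),st["gripper_width"],st["ft_force"],st["moment"],st["joints"])
d=get_image("scene"); crop(d,260,100,420,220,5,"pics/s5.png")
E
```

```text
5.1667 [[  0.001  -0.927  -0.374 528.893]
 [ -0.001  -0.374   0.927  41.475]
 [ -1.     -0.001  -0.001 235.258]
 [  0.      0.      0.      1.   ]] 5.3594515652286745 [ 0.648 -3.056 -2.693] [ 0.013  0.054 -0.054] [-0.046  0.381  1.816 -0.001  0.943 -1.999]
```

View pics/wrist5.png

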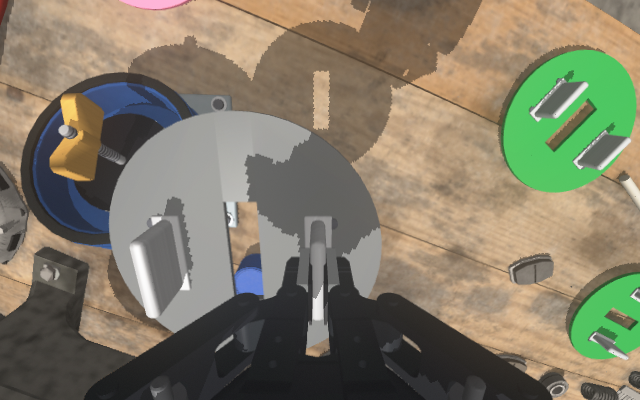

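View pics/s5.png

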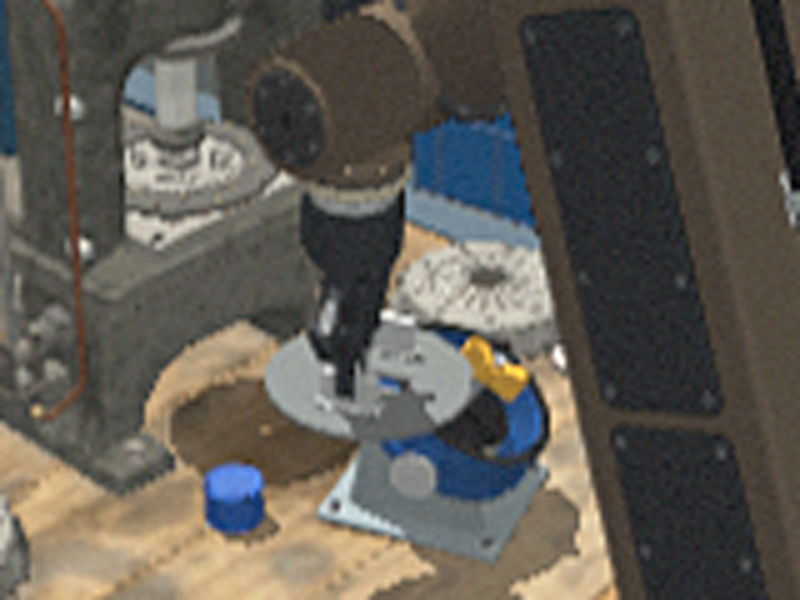

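```bash
python3 - <<'E'
from h import *
d=get_image("wrist"); st=read_state(); np.save("w5.npy",{"d":d,"st":st},allow_pickle=True); print(st["t"],st["position"])
crop(d,15,65,215,255,4,"pics/w5c.png")
E
```

```text
5.2667 [529.044  44.495 234.994]
```

View pics/w5c.png

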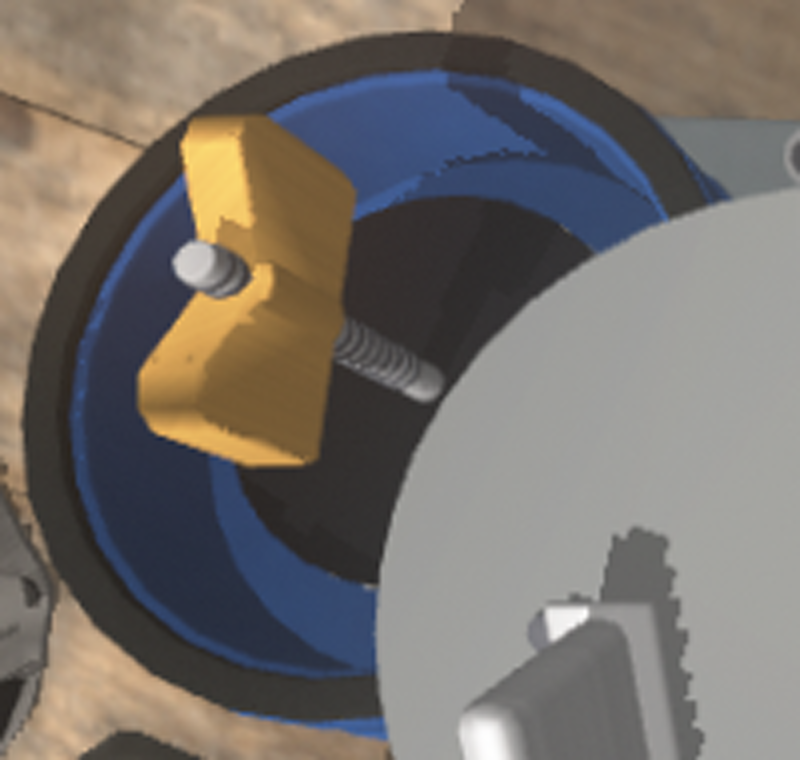

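```bash
cat > fit2.py <<'E'
from hf import *
w5=np.load("w5.npy",allow_pickle=True).item(); d5,s5=w5["d"],w5["st"]
c5=lambda p:np.array(p)/4+[15,65]-.4
R5=[ray(d5,c5(p),s5) for p in [(25,400),(40,300),(80,220),(140,150),(200,100),(300,52),(430,32),(560,58),(640,105),(60,540),(120,630),(240,712)]]
tip5=ray(d5,c5((197,263)),s5)
T=tri([tipw,tip5]);print("tip tri w2,w5",T, "all",tri([tipw,tip5,tips]))
def f(q):
    O=np.array([q[0],q[1],115.]);R=frame(q[2])
    return [np.hypot(*hit(a,O,R,4)[:2])-77 for a in Rw+R5]+list(3*hit(tipw,O,R,48)[:2])+list(3*hit(tip5,O,R,48)[:2])
o=least_squares(f,[551,-138,.37],loss="soft_l1");q=o.x;print(q[:2],np.degrees(q[2]),np.round(o.fun,1))
O=np.array([q[0],q[1],115.]);R=frame(q[2])
for p in [(265,115),(190,125),(210,430),(140,390)]: print(p,hit(ray(d5,c5(p),s5),O,R,49))
for p in [(355,190),(340,300),(320,460)]: print(p,hit(ray(d5,c5(p),s5),O,R,19))
E
python3 fit2.py
```

```text
tip tri w2,w5 [ 530.307 -147.793  154.135] all [ 528.461 -147.255  156.432]
[ 551.63  -138.069] 19.370031278939653 [-1.1 -0.8  0.4 -0.5 -1.5 -1.6 -0.   0.5  1.1  0.8  0.  -1.8 -2.7 -3.2
 -2.7 -2.2 -1.   0.9  1.2  0.6  0.7 -0.1 -0.8 -0.6  0.4 -4.  -3.5 -0.4
  0.  -2.7  0.8  1.2]
(265, 115) [-27.672   7.68   49.   ]
(190, 125) [-25.633  -6.09   49.   ]
(210, 430) [30.514 10.291 49.   ]
(140, 390) [23.837 -3.822 49.   ]
(355, 190) [-29.224   2.509  19.   ]
(340, 300) [-5.423  4.042 19.   ]
(320, 460) [27.367  6.229 19.   ]
```

jog_arm:
  steps:
    - [[0,0.4,-0.8],0,1]
    - [[0,0.8,-1.6],0,1]
    - [[0,1.2,-2.4],0,1]
    - [[0,1.5,-3.1],0,1]
    - [[0,1.6,-3.33],0,1]
    - [[0,1.62,-3.33],0,1]
    - [[0.2,1.62,-3.33],0,1]
    - [[0.4,1.62,-3.33],0,1]
    - [[0.5,1.62,-3.33],0,1]
    - [[0.5,1.62,-3.33],0,1]

```text
t: 6.1
position: [517.2, -100.6, 212.9]
tool_rot: [0.791, 1.568, 2.738]
ft_force: [0.0, 0.6, -1.7]
gripper_width: 5.4
```

```bash
cat > look.py <<'E'
from h import *
import sys
n=sys.argv[1]
d=get_image("wrist"); cv2.imwrite(f"pics/w{n}.png",d["color"])
st=read_state(); print(st["t"],toolT(st)[:3],st["gripper_width"],"F",st["ft_force"],"M",st["moment"],"j",st["joints"])
d=get_image("scene"); crop(d,300,110,420,210,6,f"pics/s{n}.png")
E
python3 look.py 6
```

```text
6.15 [[  -0.001   -0.93    -0.367  517.472]
 [   0.001   -0.367    0.93  -100.927]
 [  -1.       0.001    0.001  213.548]] 5.541617933515018 F [ 0.605 -0.284 -2.843] M [0.083 0.029 0.007] j [-0.318  0.405  1.847  0.     0.891 -2.265]
```

View pics/w6.png

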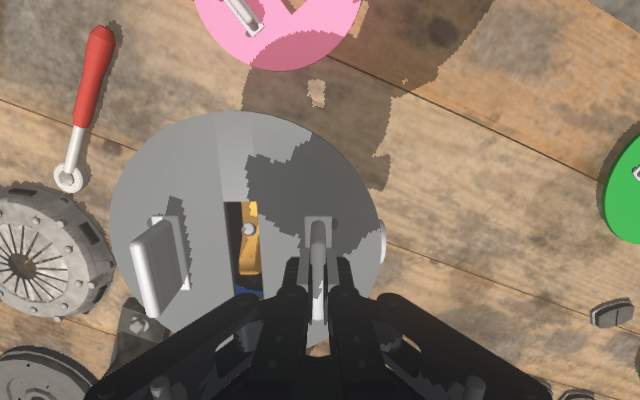

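View pics/s6.png

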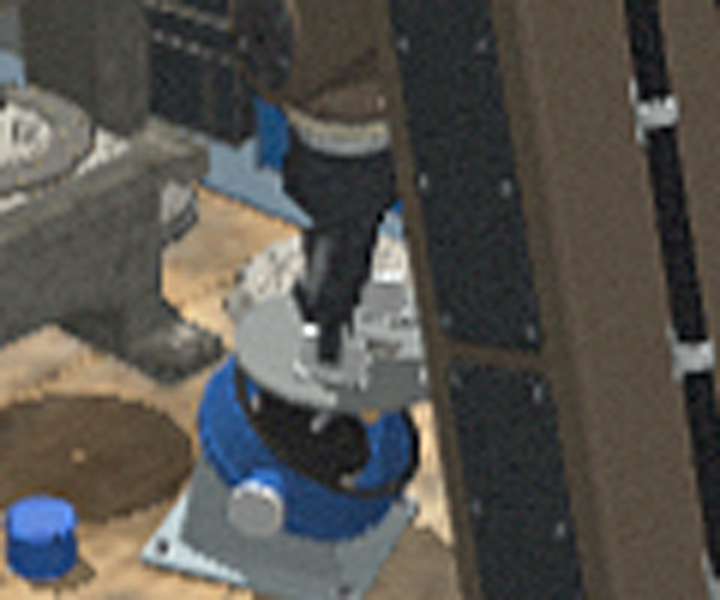

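```bash
python3 - <<'E'
from h import *
d=get_image("wrist"); st=read_state(); T=toolT(st); print(st["t"],st["position"],st["ft_force"])
crop(d,200,180,300,310,6,"pics/w6c.png")
def tl(P): return np.linalg.inv(T)@np.r_[P,1]
pz=st["position"][2]-6-33.6+5
for n,uv,z in [("s1",(224,201.5),pz),("s2",(257,201.5),pz),("tip",(249,229),156.5),("tabb top ends",(157,218),pz+32),("",(151,313),pz+32)]:
    P=onz(d,uv,z,st); print(n,P,tl(P)[:3])
E
```

```text
6.25 [ 517.745 -101.4    214.262] [ 0.099 -0.45  -2.23 ]
s1 [ 508.065 -163.35   179.662] [ 34.592  31.714 -54.095]
s2 [ 501.168 -145.88   179.662] [ 34.595  31.726 -35.312]
tip [ 530.877 -146.979  156.5  ] [ 57.755   4.487 -47.229]
tabb top ends [ 513.351 -183.954  211.662] [  2.589  34.349 -75.197]
 [ 568.626 -176.959  211.662] [  2.585 -19.642 -88.95 ]
```

View pics/w6c.png

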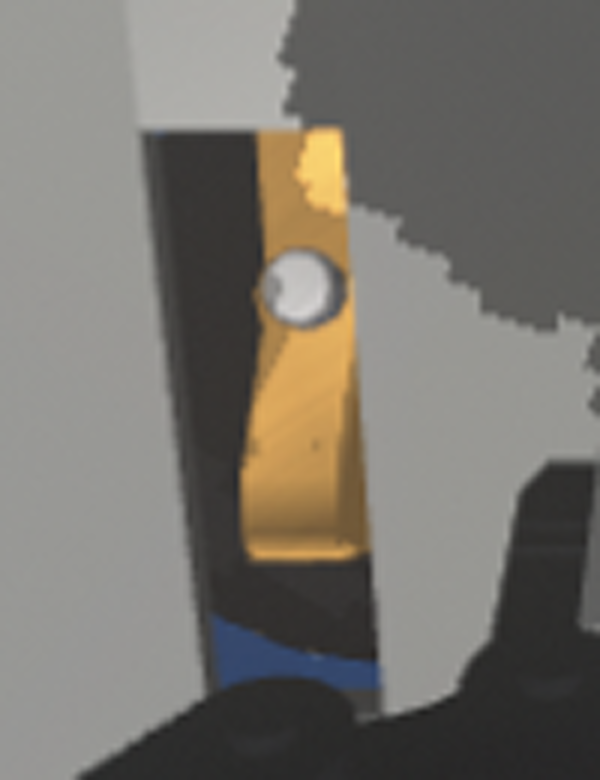

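jog_arm:
  steps:
    - [[0.15,0,-0.05],0,1]
    - [[0.3,0,-0.05],0,1]
    - [[0.4,0,-0.05],0,1]
    - [[0.48,0,-0.05],0,1]
    - [[0.54,0.03,-0.05],0,1]
    - [[0.6,0.05,-0.05],0,1]
    - [[0.66,0.07,-0.05],0,1]
    - [[0.72,0.08,-0.05],0,1]
    - [[0.75,0.09,-0.05],0,1]
    - [[0.75,0.09,-0.05],0,1]

```text
t: 7.08
position: [516.3, -105.6, 185.4]
tool_rot: [-2.208, 1.566, -0.264]
ft_force: [1.8, 0.4, 10.9]
gripper_width: 5.7
```

```bash
python3 look.py 7
```

```text
7.1333 [[   0.005   -0.931   -0.365  516.336]
 [  -0.001   -0.365    0.931 -105.625]
 [  -1.      -0.004   -0.003  185.544]] 5.265541562557624 F [ 0.857 -0.142  9.576] M [-0.128 -0.831 -0.098] j [-0.327  0.441  1.88   0.     0.816 -2.272]
```

View pics/w7.png

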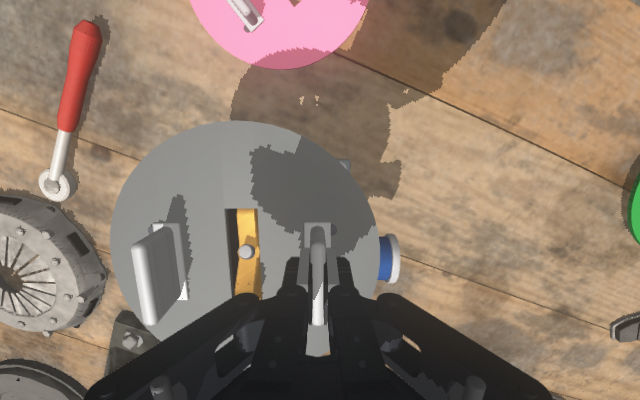

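View pics/s7.png

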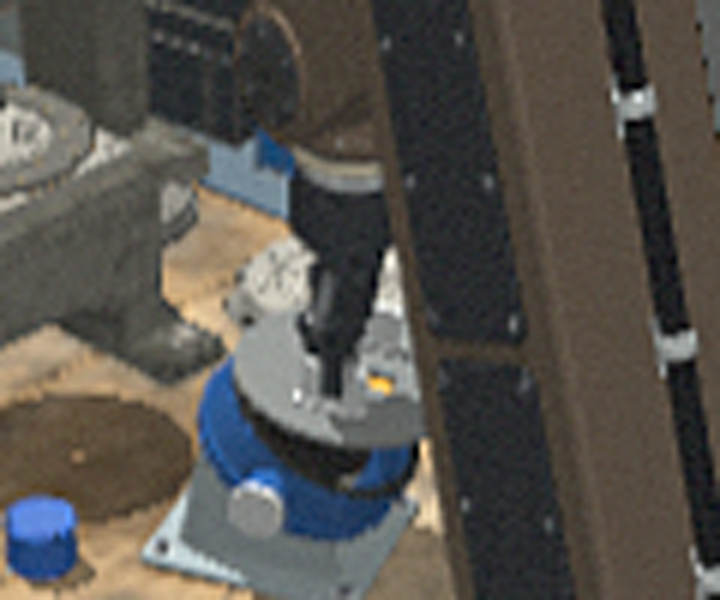

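jog_arm:
  steps:
    - [[0.06,0.01,0],0,1]
    - [[0.12,0.02,0],0,1]
    - [[0.18,0.04,0],0,1]
    - [[0.23,0.05,0],0,1]
    - [[0.29,0.06,0],0,1]
    - [[0.35,0.06,0],0,1]
    - [[0.4,0.06,0],0,1]
    - [[0.45,0.06,0],0,1]
    - [[0.45,0.06,0],0,1]
    - [[0.45,0.06,0],0,1]

```text
t: 8.02
position: [513.8, -106.5, 167.2]
tool_rot: [-2.247, 1.567, -0.302]
ft_force: [-0.9, -0.4, 6.0]
gripper_width: 5.5
```

```bash
python3 look.py 8
```

```text
8.0667 [[   0.004   -0.931   -0.365  513.821]
 [  -0.001   -0.365    0.931 -106.564]
 [  -1.      -0.003   -0.002  167.206]] 5.533861056659017 F [-0.002 -1.13   6.963] M [-0.168 -0.837 -0.126] j [-0.33   0.465  1.902  0.     0.771 -2.275]
```

View pics/w8.png

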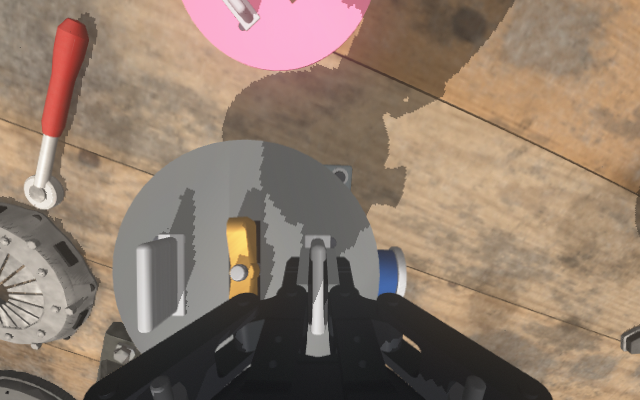

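View pics/s8.png

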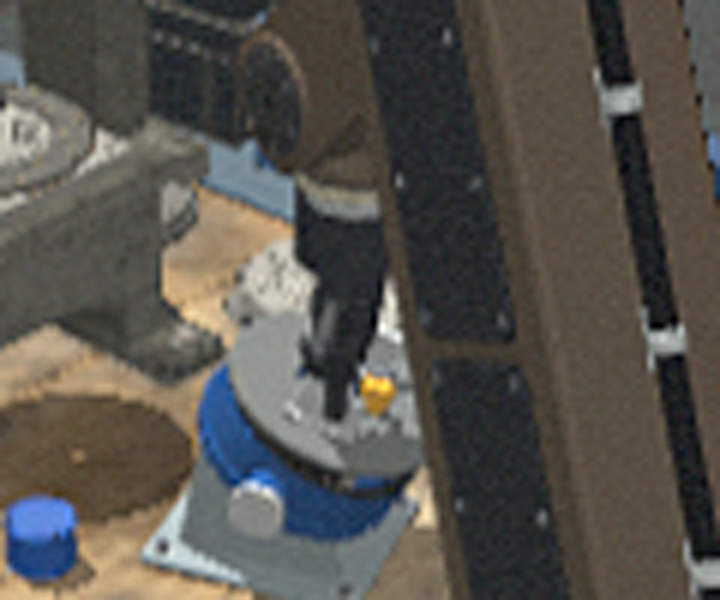

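jog_arm:
  steps:
    - [[0.06,-0.01,0],0,1]
    - [[0.12,-0.03,0],0,1]
    - [[0.18,-0.05,0.01],0,1]
    - [[0.23,-0.07,0.02],0,1]
    - [[0.28,-0.09,0.02],0,1]
    - [[0.31,-0.1,0.02],0,1]
    - [[0.34,-0.1,0.02],0,1]
    - [[0.34,-0.1,0.02],0,1]
    - [[0.34,-0.1,0.02],0,1]
    - [[0.34,-0.1,0.02],0,1]

```text
t: 8.95
position: [515.0, -104.4, 152.9]
tool_rot: [1.213, 1.569, -3.126]
ft_force: [-11.6, -5.1, 7.0]
gripper_width: 5.7
```

```bash
python3 look.py 9; python3 - <<'E'
from h import *
crop(get_image("top"),350,160,450,240,8,"pics/t9.png")
E
```

```text
9.0 [[  -0.002   -0.931   -0.365  514.964]
 [  -0.      -0.365    0.931 -104.32 ]
 [  -1.       0.002    0.001  152.893]] 5.336947676430393 F [-12.608  -6.441   6.845] M [-0.767  1.026 -0.57 ] j [-0.325  0.488  1.91  -0.001  0.745 -2.269]
```

View pics/w9.png

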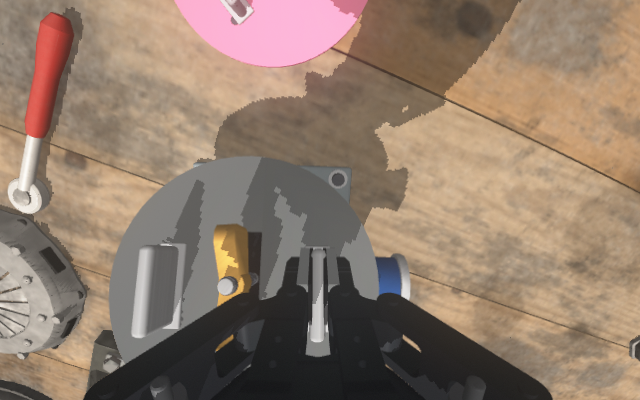

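View pics/s9.png

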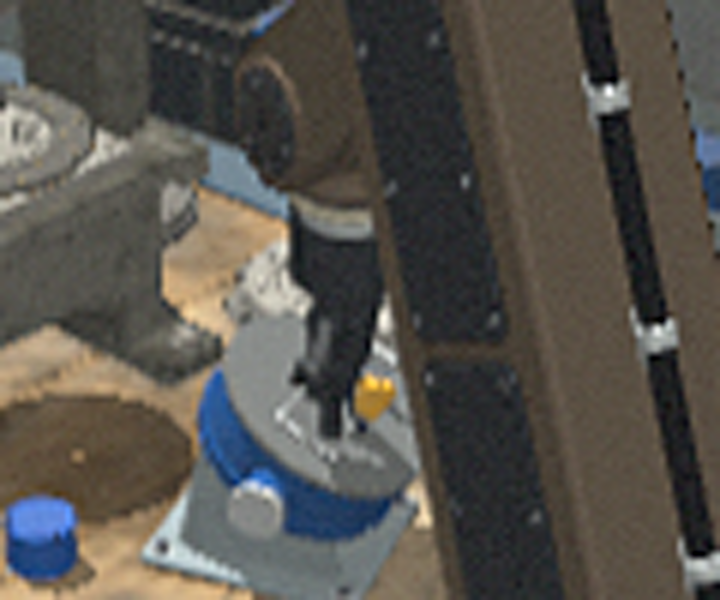

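View pics/t9.png

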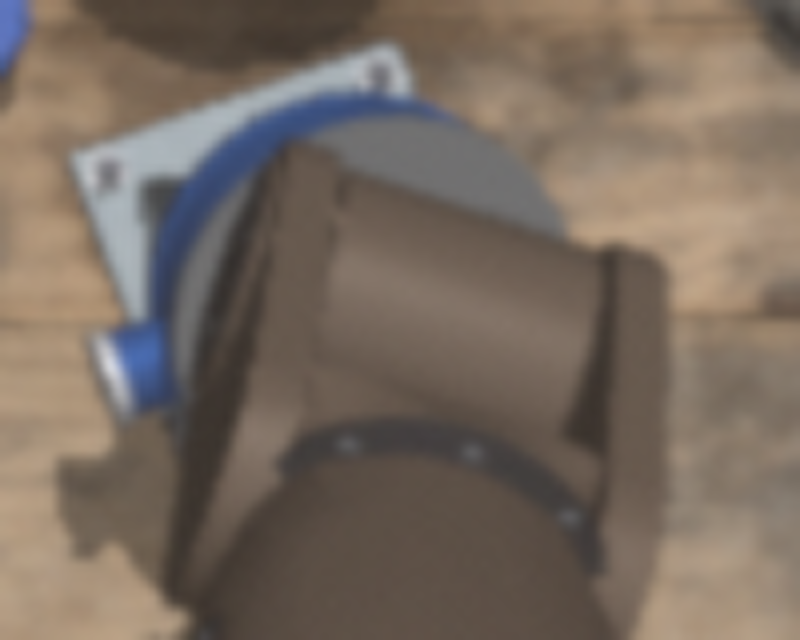

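jog_arm:
  steps:
    - [[0,0.04,0],0,1]
    - [[0,0.04,0],0,0.5]
    - [[0,0.04,0],0,0.5]
    - [[0,0.04,0],0,0.5]
    - [[0,0.04,0],0,0.5]
    - [[-0.5,0.04,0],0,0.5]
    - [[-1.2,0.04,0],0,0.5]
    - [[-2.0,0.04,0],0,0.5]
    - [[-2.4,0.04,0],0,0.5]
    - [[-2.4,0.04,0],0,0.5]

```text
t: 9.93
position: [515.9, -104.6, 252.1]
tool_rot: [-2.252, 1.565, -0.306]
ft_force: [0.2, 0.5, 0.4]
gripper_width: 21.3
```

```bash
python3 look.py 10
```

```text
9.9833 [[   0.003   -0.931   -0.366  515.179]
 [  -0.001   -0.366    0.931 -104.412]
 [  -1.      -0.003   -0.002  250.047]] 21.470583810708888 F [-0.169  0.792  0.262] M [0.012 0.022 0.025] j [-0.326  0.356  1.81   0.     0.972 -2.271]
```

View pics/w10.png

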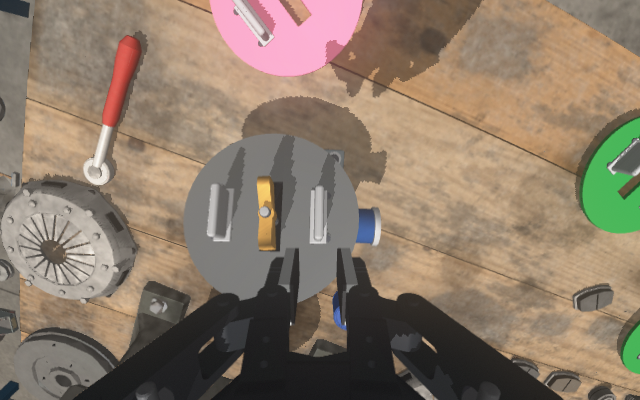

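View pics/s10.png

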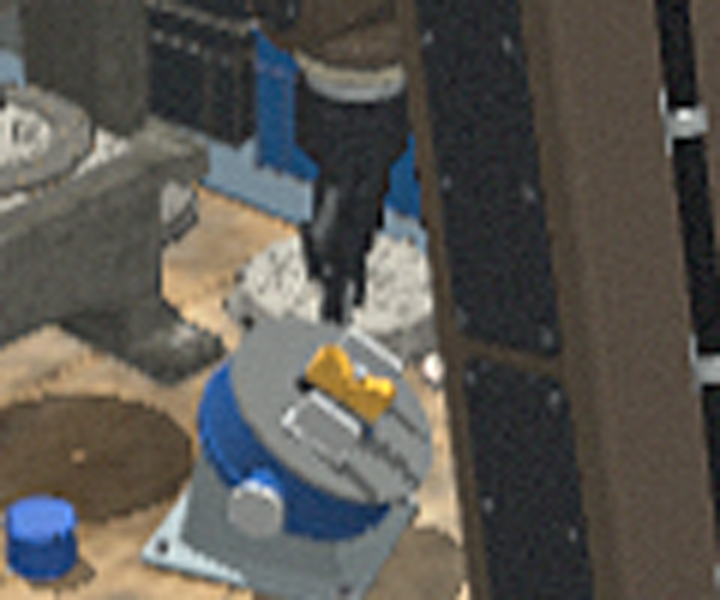

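```bash
python3 - <<'E'
from h import *
d=get_image("wrist"); st=read_state(); np.save("w10.npy",{"d":d,"st":st},allow_pickle=True); print(st["t"],st["position"])
crop(d,175,120,375,315,4,"pics/w10c.png")
s=get_image("scene");np.save("s10.npy",s,allow_pickle=True)
crop(s,325,155,385,210,12,"pics/s10c.png")
E
```

```text
10.0833 [ 514.395 -104.214  247.896]
```

View pics/w10c.png

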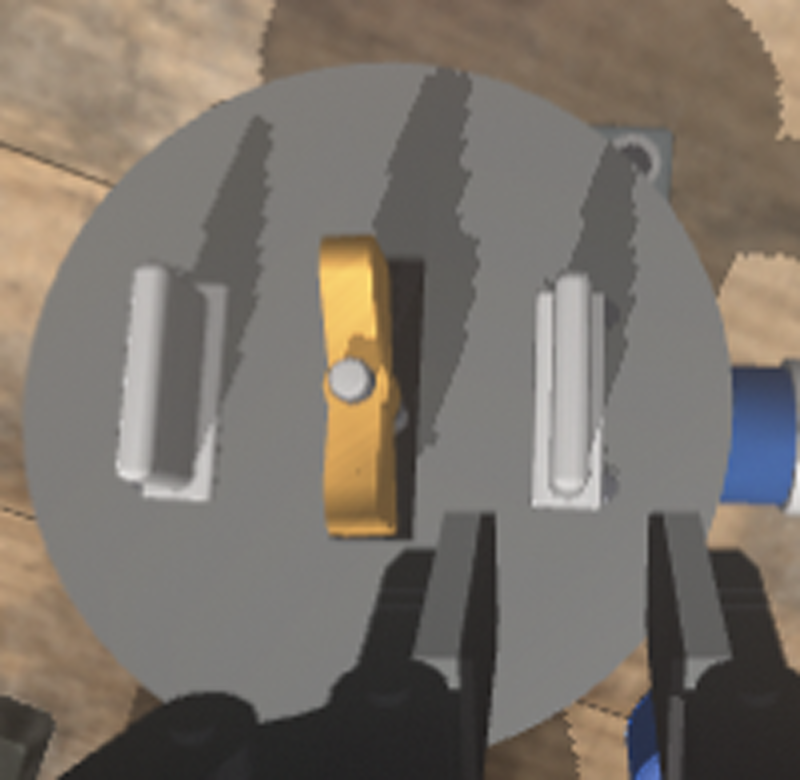

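View pics/s10c.png

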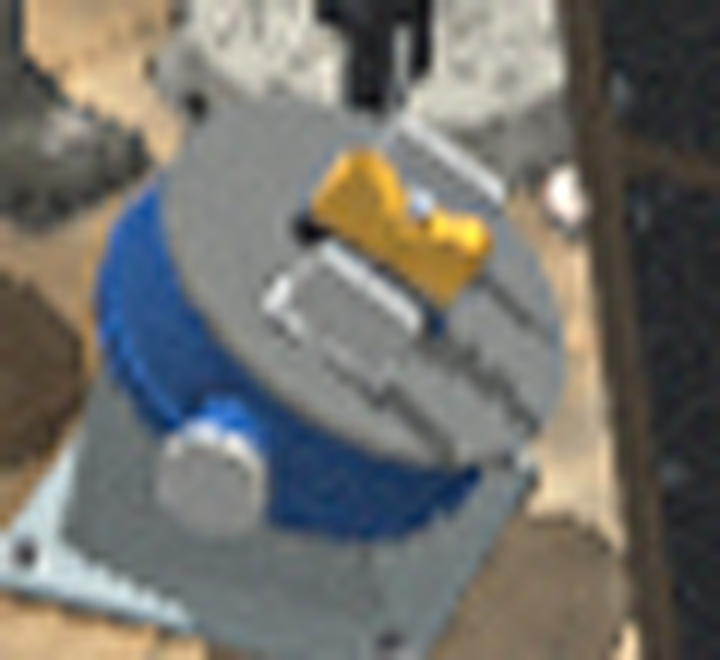

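```bash
cat > pnp.py <<'E'
from h import *
def solve(d,st,obj,px):
    K=np.array([[d["fx"],0,d["cx"]],[0,d["fy"],d["cy"]],[0,0,1.]])
    n=np.array([und(d,p)[:2] for p in px])
    ok,r,t=cv2.solvePnP(np.array(obj,float),n,np.eye(3),None)
    pr=cv2.projectPoints(np.array(obj,float),r,t,np.eye(3),None)[0][:,0]
    print("res px",np.round((pr-n)*d["fx"],1).tolist())
    R,c=pose(d,st); Rc=R@cv2.Rodrigues(r)[0]; tc=R@t[:,0]+c
    return Rc,tc
if __name__=="__main__":
    w=np.load("w10.npy",allow_pickle=True).item()
    c=lambda p:np.array(p)/4+[175,120]-.4
    obj=[(-33,9.5,5),(33,9.5,5),(-23,44,37),(23,44,37),(-23,-44,37),(23,-44,37),(0,82,5),(0,-82,5),(-82,0,5)]
    px=[(424,259),(414,538),(573,273),(568,493),(150,265),(133,480),(730,400),(25,395),(395,62)]
    R,t=solve(w["d"],w["st"],obj,[c(p) for p in px]); print(t,"z axis",R[:,2],"tilt",np.degrees(np.arccos(R[2,2])),"x yaw",np.degrees(np.arctan2(R[1,0],R[0,0])))
    from hf import frame
    for y in (19.4,21.5):
        H=frame(np.radians(y));print("cover in housing",H.T@(t-[551.5,-138.1,115]), "z in H",H.T@R[:,2],"x in H",H.T@R[:,0])
E
python3 pnp.py
```

```text
res px [[0.0, -0.1], [-0.0, 0.6], [-0.3, -0.6], [0.3, -0.2], [0.1, -0.4], [0.0, 1.3], [-0.1, 0.3], [0.4, -1.3], [-0.6, 0.5]]
[ 548.646 -140.335  114.936] z axis [-0.461 -0.156  0.874] tilt 29.098010766267766 x yaw 20.68058510043815
cover in housing [-3.006 -1.16   1.661] z in H [0.016 0.006 1.   ] x in H [ 1.     0.02  -0.016]
cover in housing [-3.041 -1.033  1.681] z in H [0.016 0.024 1.   ] x in H [ 1.    -0.012 -0.016]
```

jog_arm:
  steps:
    - [[0,-0.05,-0.5],0,0.39]
    - [[0,-0.11,-1.0],0,0.39]
    - [[0,-0.11,-1.13],0,0.39]
    - [[0,-0.11,-1.13],0,0.39]
    - [[0.2,-0.11,-1.13],0,0.39]
    - [[0.4,-0.11,-1.13],0,0.39]
    - [[0.5,-0.11,-1.13],0,0.39]
    - [[0.5,-0.11,-1.13],0,0.39]
    - [[0.5,-0.11,-1.13],0,0.39]
    - [[0.5,-0.11,-1.13],0,0.39]
  grip_force: 40

```text
t: 10.97
position: [535.4, -144.6, 228.8]
tool_rot: [-1.917, 1.571, 0.029]
ft_force: [-0.3, 0.4, -0.8]
gripper_width: 26.0
```

```bash
python3 look.py 11
```

```text
11.0167 [[   0.      -0.931   -0.366  535.381]
 [  -0.      -0.366    0.931 -144.703]
 [  -1.      -0.      -0.     228.938]] 25.712408159372888 F [-0.191  0.489  0.065] M [0.069 0.029 0.026] j [-0.383  0.422  1.766  0.     0.953 -2.329]
```

View pics/w11.png

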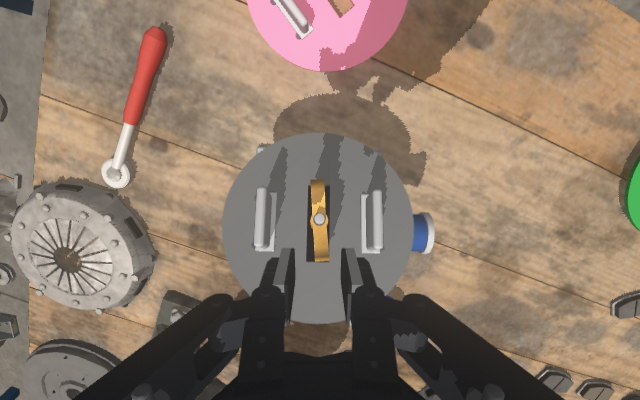

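```bash
python3 - <<'E'
from h import *
d=get_image("wrist"); st=read_state()
P=onz(d,(319.5,218.5),156.5,st); print(P,(np.linalg.inv(toolT(st))@np.r_[P,1])[:3],st["position"])
E
```

```text
[ 529.473 -146.836  156.5  ] [72.476  6.262  0.304] [ 535.374 -144.819  228.979]
```

jog_arm:
  steps:
    - [[0.3,0,0],0,0.39]
    - [[0.6,0,0],0,0.39]
    - [[0.9,0,0],0,0.39]
    - [[1.1,0,0],0,0.39]
    - [[1.3,0,0],0,0.39]
    - [[1.5,0,0],0,0.39]
    - [[1.65,0,0],0,0.39]
    - [[1.72,0,0],0,0.39]
    - [[1.72,0,0],0,0.39]
    - [[1.72,0,0],0,0.39]

```text
t: 11.95
position: [535.5, -144.9, 160.0]
tool_rot: [-1.81, 1.571, 0.135]
ft_force: [0.1, 0.1, 0.4]
gripper_width: 25.7
```

```bash
python3 look.py 12
```

```text
12.0 [[   0.      -0.931   -0.366  535.493]
 [  -0.      -0.366    0.931 -144.928]
 [  -1.      -0.      -0.     160.186]] 26.14070037130113 F [0.024 0.306 0.037] M [ 0.004  0.017 -0.022] j [-0.383  0.511  1.834  0.     0.796 -2.329]
```

View pics/w12.png

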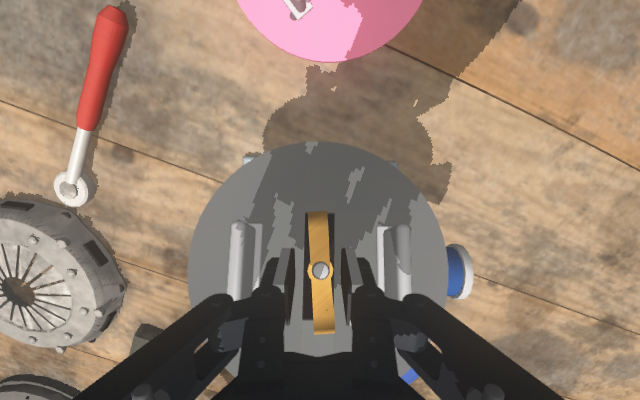

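View pics/s12.png

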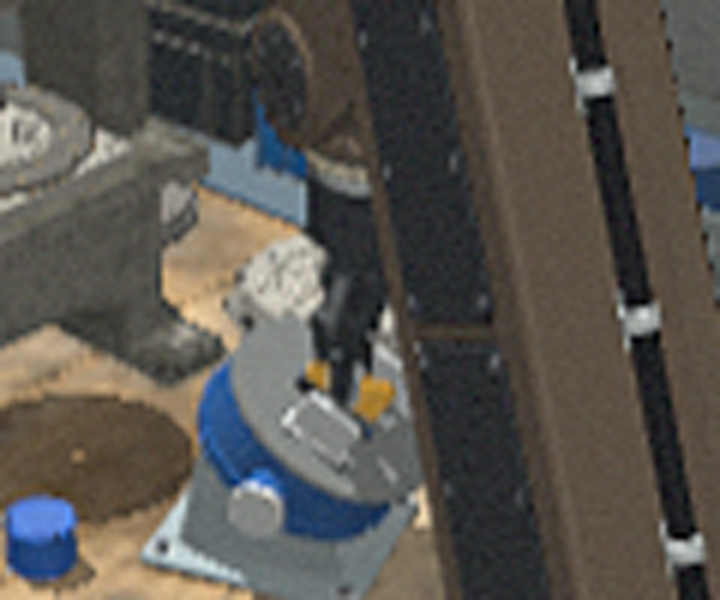

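jog_arm:
  steps:
    - [[0,0,0],1,0.39]
    - [[0,0,0],2,0.39]
    - [[0,0,0],3,0.39]
    - [[0,0,0],4,0.39]
    - [[0,0,0],5,0.39]
    - [[0,0,0],6,0.39]
    - [[0,0,0],7,0.39]
    - [[0,0,0],8,0.39]
    - [[0,0,0],9,0.39]
    - [[0,0,0],10,0.39]

```text
t: 12.88
position: [535.1, -144.3, 160.1]
tool_rot: [0.96, 1.57, 1.853]
ft_force: [0.7, 4.9, -1.7]
gripper_width: 26.1
```

```bash
python3 look.py 13
```

```text
12.9333 [[  -0.      -0.774    0.633  535.212]
 [   0.001    0.633    0.774 -144.376]
 [  -1.       0.       0.001  160.098]] 26.176975632582195 F [ 1.476  2.417 -0.889] M [ 0.412 -0.071  0.02 ] j [-0.383  0.511  1.835  0.001  0.796 -1.269]
```

View pics/w13.png

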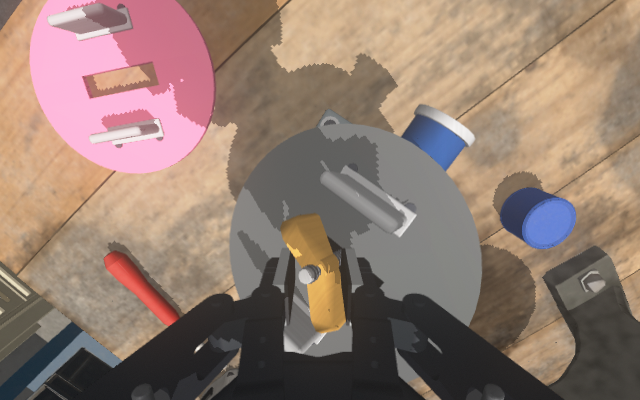

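jog_arm:
  steps:
    - [[0,0,0],1,0.39]
    - [[0,0,0],2,0.39]
    - [[0,0,0],3,0.39]
    - [[0,0,0],4,0.39]
    - [[0,0,0],5,0.39]
    - [[0,0,0],6,0.39]
    - [[0,0,0],7,0.39]
    - [[0,0,0],8,0.39]
    - [[0,0,0],9,0.39]
    - [[0,0,0],10,0.39]

```text
t: 13.82
position: [535.5, -145.3, 160.4]
tool_rot: [-0.673, 1.57, -0.823]
ft_force: [-2.1, -2.3, 1.0]
gripper_width: 26.2
```

```bash
python3 look.py 14
```

```text
13.8667 [[   0.001    0.157    0.988  535.4  ]
 [  -0.001    0.988   -0.157 -145.292]
 [  -1.      -0.001    0.001  160.368]] 26.141336672199813 F [-1.647 -2.168  1.361] M [-0.235  0.217  0.041] j [-0.384  0.511  1.834 -0.001  0.796 -0.226]
```

View pics/w14.png

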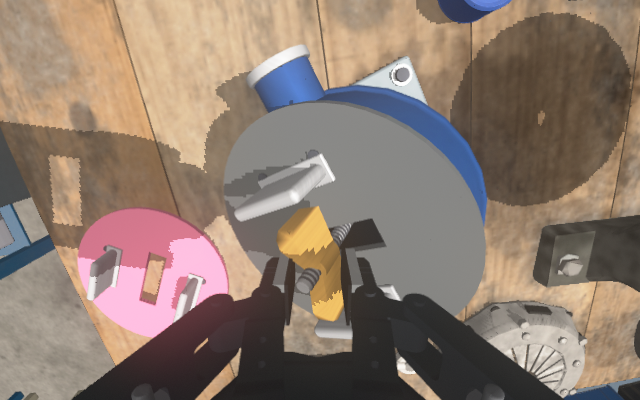

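Turning smoothly with low force; continue.

jog_arm:
  steps:
    - [[0,0,0],1,0.39]
    - [[0,0,0],2,0.39]
    - [[0,0,0],3,0.39]
    - [[0,0,0],4,0.39]
    - [[0,0,0],5,0.39]
    - [[0,0,0],6,0.39]
    - [[0,0,0],7,0.39]
    - [[0,0,0],8,0.39]
    - [[0,0,0],9,0.39]
    - [[0,0,0],10,0.39]

```text
t: 14.75
position: [535.0, -144.9, 160.0]
tool_rot: [-2.285, 1.57, 2.804]
ft_force: [-2.4, 0.3, 0.4]
gripper_width: 26.0
```

```bash
python3 look.py 15
```

```text
14.8 [[  -0.       0.933    0.36   535.13 ]
 [   0.       0.36    -0.933 -144.814]
 [  -1.      -0.      -0.     160.009]] 26.36134023450868 F [-1.826 -0.174  0.954] M [0.038 0.195 0.01 ] j [-0.383  0.511  1.835  0.     0.796  0.819]
```

View pics/w15.png

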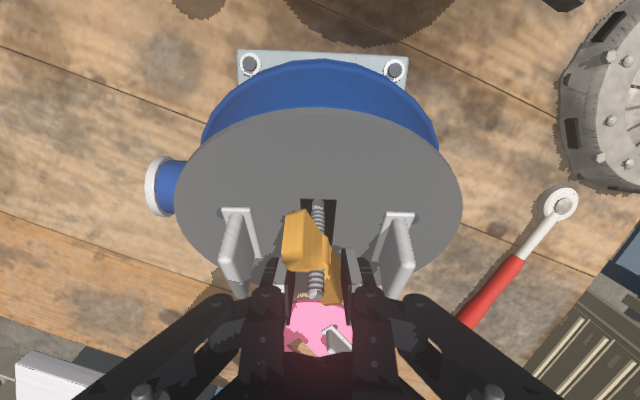

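jog_arm:
  steps:
    - [[0,0,0],1,0.39]
    - [[0,0,0],2,0.39]
    - [[0,0,0],3,0.39]
    - [[0,0,0],4,0.39]
    - [[0,0,0],5,0.39]
    - [[0,0,0],6,0.39]
    - [[0,0,0],7,0.39]
    - [[0,0,0],8,0.39]
    - [[0,0,0],9,0.39]
    - [[0,0,0],10,0.39]

```text
t: 15.68
position: [535.2, -144.3, 159.8]
tool_rot: [-2.084, 1.57, 1.959]
ft_force: [0.7, 4.8, -1.8]
gripper_width: 26.2
```

```bash
python3 look.py 16
```

```text
15.7333 [[  -0.       0.779   -0.627  535.272]
 [   0.001   -0.627   -0.779 -144.411]
 [  -1.      -0.001   -0.     159.783]] 26.48824648640543 F [ 1.071  3.837 -0.865] M [ 0.454 -0.025  0.012] j [-0.383  0.511  1.835  0.001  0.796  1.864]
```

View pics/w16.png

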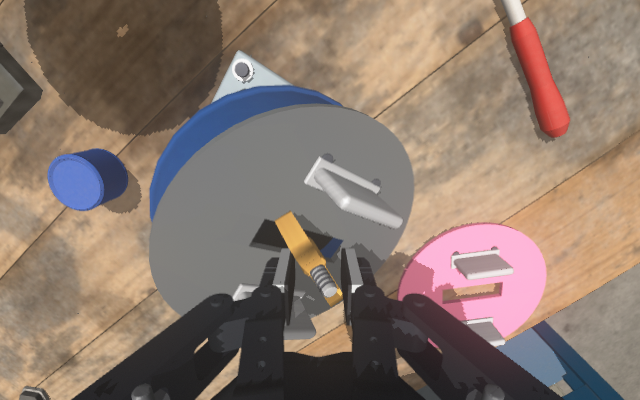

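View pics/s16.png

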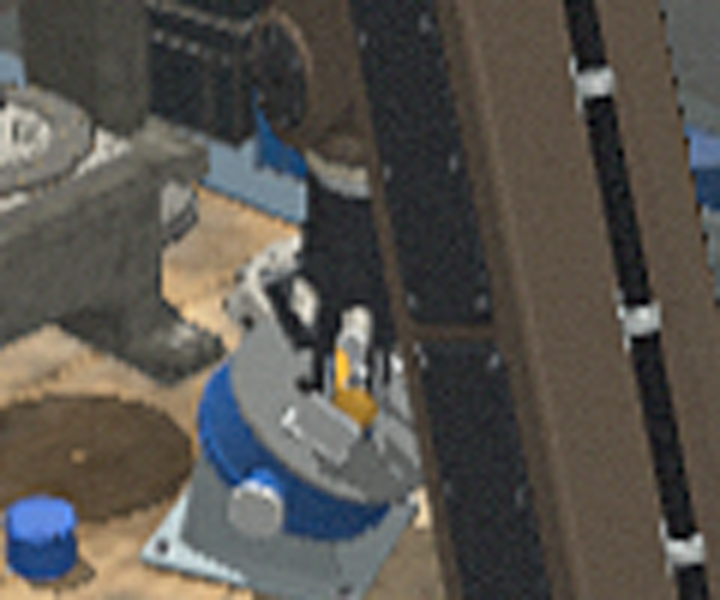

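jog_arm:
  steps:
    - [[0,0,0],1,0.39]
    - [[0,0,0],2,0.39]
    - [[0,0,0],3,0.39]
    - [[0,0,0],4,0.39]
    - [[0,0,0],5,0.39]
    - [[0,0,0],6,0.39]
    - [[0,0,0],6,0.39]
    - [[0,0,0],6,0.39]
    - [[0,0,0],6,0.39]
    - [[0,0,0],6,0.39]

```text
t: 16.62
position: [535.6, -144.9, 160.0]
tool_rot: [2.728, 1.57, -0.139]
ft_force: [2.0, 1.3, -1.3]
gripper_width: 26.3
```

```bash
python3 look.py 17
```

```text
16.6667 [[   0.001    0.27    -0.963  535.572]
 [  -0.      -0.963   -0.27  -144.898]
 [  -1.       0.      -0.001  159.983]] 25.823139799745952 F [3.826 2.446 0.482] M [ 0.384 -0.531  0.07 ] j [-0.383  0.511  1.834  0.     0.796  2.485]
```

View pics/w17.png

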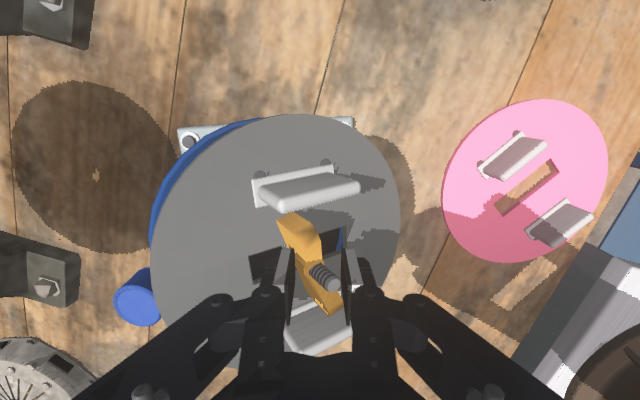

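jog_arm:
  steps:
    - [[-0.4,0,0],-0.5,0.39]
    - [[-0.8,0,0],-0.5,0.39]
    - [[-1.2,0,0],-0.5,0.39]
    - [[-1.2,0,0],-1.5,0.39]
    - [[-1.2,0,0],-2.6,0.39]
    - [[-1.2,0,0],-3.7,0.39]
    - [[-1.2,0,0],-4.8,0.39]
    - [[-1.2,0,0],-5.9,0.39]
    - [[-1.2,0,0],-7,0.39]
    - [[-1.2,0,0],-8,0.39]

```text
t: 17.55
position: [534.9, -145.1, 207.8]
tool_rot: [-1.022, 1.57, -3.048]
ft_force: [-0.5, 0.0, 0.0]
gripper_width: 26.1
```

jog_arm:
  steps:
    - [[0,0,0],-1.1,0.39]
    - [[0,0,0],-2.2,0.39]
    - [[0,0,0],-3.3,0.39]
    - [[0,0,0],-4.4,0.39]
    - [[0,0,0],-5.5,0.39]
    - [[0,0,0],-6.6,0.39]
    - [[0,0,0],-7.7,0.39]
    - [[0,0,0],-8.8,0.39]
    - [[0,0,0],-9.9,0.39]
    - [[0,0,0],-11,0.39]

```text
t: 18.38
position: [534.9, -145.1, 207.8]
tool_rot: [-2.168, 1.57, -3.043]
ft_force: [-0.2, 0.8, -0.8]
gripper_width: 25.9
```

jog_arm:
  steps:
    - [[0,0,0],-1.1,0.39]
    - [[0,0,0],-2.2,0.39]
    - [[0,0,0],-3.3,0.39]
    - [[0,0,0],-4.4,0.39]
    - [[0,0,0],-5.5,0.39]
    - [[0,0,0],-6.6,0.39]
    - [[0,0,0],-7.7,0.39]
    - [[0,0,0],-8.8,0.39]
    - [[0,0,0],-9.9,0.39]
    - [[0,0,0],-12,0.39]

```text
t: 19.22
position: [534.9, -145.1, 207.8]
tool_rot: [2.924, 1.57, -3.072]
ft_force: [0.7, -0.1, 0.2]
gripper_width: 26.0
```

```bash
python3 look.py 18
```

```text
19.2667 [[  -0.001   -0.292    0.956  534.937]
 [  -0.       0.956    0.292 -145.071]
 [  -1.       0.      -0.001  207.76 ]] 25.892678209055063 F [-0.146 -0.349  0.375] M [ 0.019  0.092 -0.   ] j [-0.384  0.447  1.789 -0.     0.906 -0.68 ]
```

View pics/w18.png

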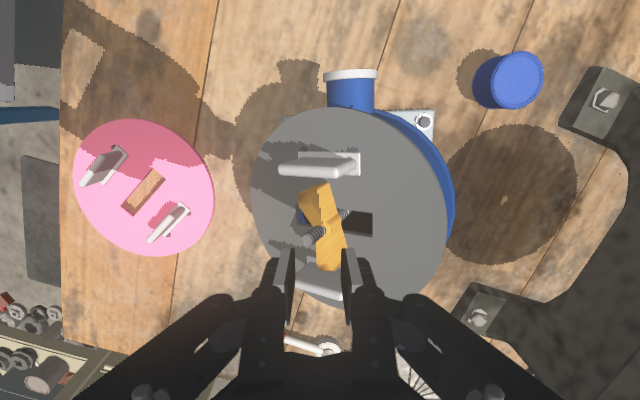

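View pics/s18.png

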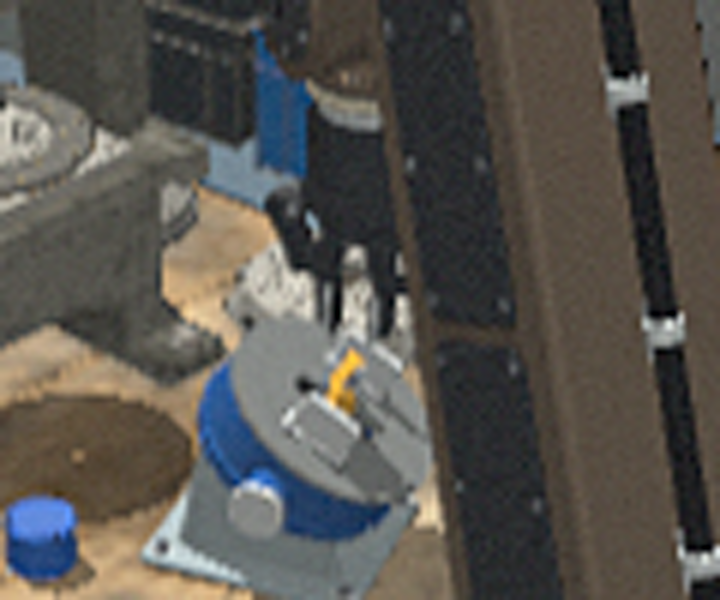

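```bash
python3 - <<'E'
from h import *
d=get_image("wrist"); st=read_state(); np.save("w18.npy",{"d":d,"st":st},allow_pickle=True); print(st["t"],toolT(st)[:3,2])
crop(d,260,140,400,290,5,"pics/w18c.png")
E
```

```text
19.3667 [ 0.962  0.274 -0.001]
```

View pics/w18c.png

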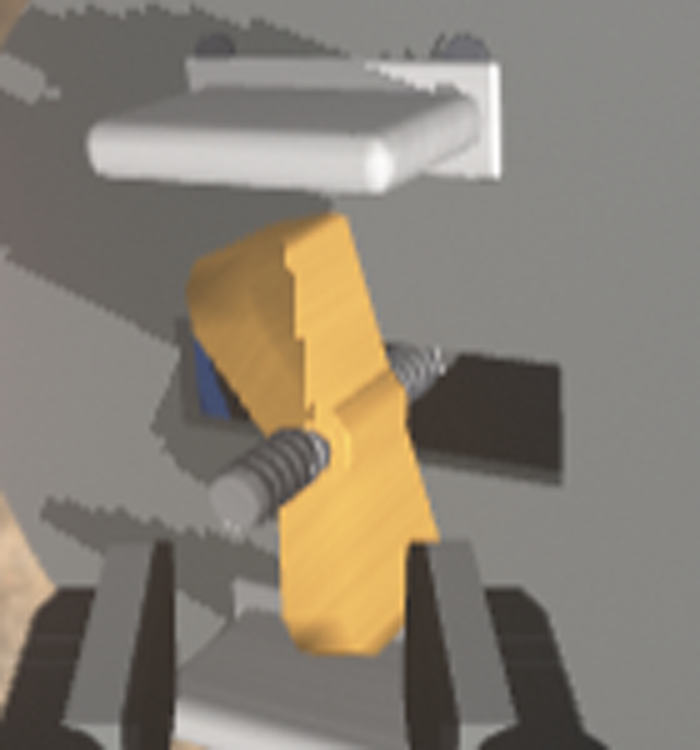

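```bash
python3 - <<'E'
from hf import *
w=np.load("w18.npy",allow_pickle=True).item()
O=np.array([551.5,-138.1,115.])
for y in (20.7,):
    R=frame(np.radians(y))
    for h in (8.5,10,11):
        A,B=[hit(ray(w["d"],np.array(p)/5+[260,140]-.4,w["st"]),O,R,h) for p in [(345,215),(437,535)]]
        m=A-B; print(h,A,B,np.degrees(np.arctan2(m[1],m[0])))
    S=[hit(ray(w["d"],np.array(p)/5+[260,140]-.4,w["st"]),O,R,9) for p in [(460,355),(562,365),(562,480)]]; print(np.array(S))
E
```

```text
8.5 [-2.369 27.412  8.5  ] [  9.787 -23.196   8.5  ] 103.5067300645549
10 [-1.538 27.864 10.   ] [ 10.516 -22.321  10.   ] 103.5067300645549
11 [-0.985 28.165 11.   ] [ 11.002 -21.737  11.   ] 103.50673006455486
[[ 15.328   7.474   9.   ]
 [ 30.914   7.729   9.   ]
 [ 30.537 -10.166   9.   ]]
```

jog_arm:
  steps:
    - [[0.3,0,0],0,0.39]
    - [[0.6,0,0],0,0.39]
    - [[0.9,0,0],0,0.39]
    - [[1.1,0,0],0,0.39]
    - [[1.2,0,0],0,0.39]
    - [[1.2,0,0],0.5,0.39]
    - [[1.2,0,0],1,0.39]
    - [[1.2,0,0],1.3,0.39]
    - [[1.2,0,0],1.3,0.39]
    - [[1.2,0,0],1.3,0.39]

```text
t: 20.2
position: [535.7, -144.7, 160.2]
tool_rot: [-0.131, 1.57, 0.013]
ft_force: [2.7, 3.1, 0.3]
gripper_width: 26.3
```

```bash
cat > tq.py <<'E'
from h import *
import sys
M=[];F=[]
for i in range(6):
    d=get_image("wrist"); st=read_state(); M.append(st["moment"]);F.append(st["ft_force"])
T=toolT(st); yz=np.degrees(np.arctan2(T[1,2],T[0,2]))
print(st["t"],"tool cw from start",(110.7-yz)%360,"pos",st["position"],"F",np.mean(F,0),"M",np.mean(M,0),"sdMz",np.std(np.array(M)[:,2]),"w",st["gripper_width"])
cv2.imwrite(f"pics/q{sys.argv[1]}.png",d["color"]); np.save(f"q{sys.argv[1]}.npy",{"d":d,"st":st},allow_pickle=True)
crop(d,230,140,420,300,4,f"pics/qc{sys.argv[1]}.png")
E
python3 tq.py 1
```

```text
20.5 tool cw from start 102.46223960316837 pos [ 535.56  -144.866  160.03 ] F [ 3.711  3.11  -0.088] M [ 0.56  -0.649  0.05 ] sdMz 0.03649294679927555 w 26.071949165446668
```

View pics/qc1.png

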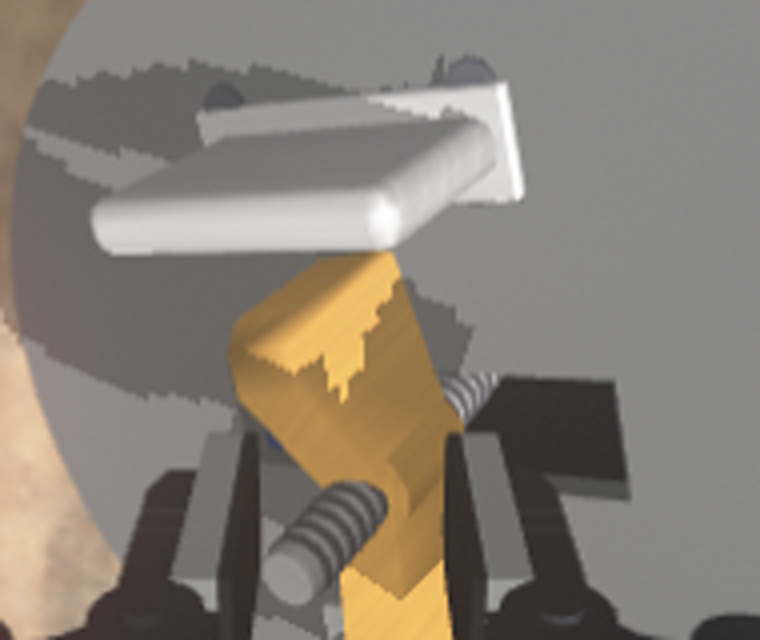

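jog_arm:
  steps:
    - [[0,0,0],0.5,0.39]
    - [[0,0,0],1,0.39]
    - [[0,0,0],1.5,0.39]
    - [[0,0,0],2,0.39]
    - [[0,0,0],2,0.39]
    - [[0,0,0],2,0.39]
    - [[0,0,0],2,0.39]
    - [[0,0,0],2,0.39]
    - [[0,0,0],2,0.39]
    - [[0,0,0],2,0.39]

```text
t: 21.33
position: [535.8, -144.8, 160.1]
tool_rot: [-0.007, 1.57, -0.073]
ft_force: [5.4, 4.3, 0.8]
gripper_width: 26.3
```

```bash
python3 tq.py 2
```

```text
21.6333 tool cw from start 114.46704390373137 pos [ 535.764 -144.857  160.125] F [5.434 3.658 0.347] M [ 0.68  -0.866  0.104] sdMz 0.01880005845096086 w 26.25225690729103
```

View pics/qc2.png

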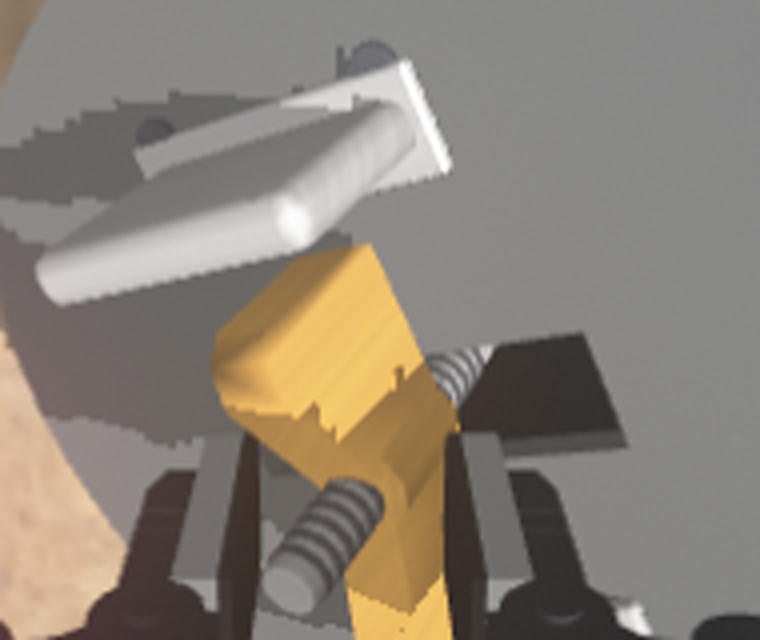

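jog_arm:
  steps:
    - [[0,0,0],0.4,0.39]
    - [[0,0,0],0.8,0.39]
    - [[0,0,0],1,0.39]
    - [[0,0,0],1,0.39]
    - [[0,0,0],1,0.39]
    - [[0,0,0],1,0.39]
    - [[0,0,0],1,0.39]
    - [[0,0,0],1,0.39]
    - [[0,0,0],1,0.39]
    - [[0,0,0],1,0.39]

```text
t: 22.47
position: [536.0, -144.8, 160.2]
tool_rot: [0.109, 1.569, -0.062]
ft_force: [6.3, 4.9, -0.7]
gripper_width: 26.5
```

```bash
python3 tq.py 3; python3 - <<'E'
from hf import *
from h import *
O=np.array([551.5,-138.1,115.]);R=frame(np.radians(20.7))
w=np.load("q2.npy",allow_pickle=True).item()
A,B=[hit(ray(w["d"],np.array(p)/4+[230,140]-.4,w["st"]),O,R,8) for p in [(370,245),(458,425)]]
m=A-B;print(A,B,np.degrees(np.arctan2(m[1],m[0])))
E
```

```text
22.7667 tool cw from start 120.46704993440677 pos [ 535.994 -144.823  160.164] F [5.938 4.623 0.022] M [ 0.799 -1.071  0.141] sdMz 0.019973448238622155 w 25.71715451227742
[ 4.256 26.572  8.   ] [ 4.753 -4.81   8.   ] 90.90694636803316
```

View pics/qc3.png

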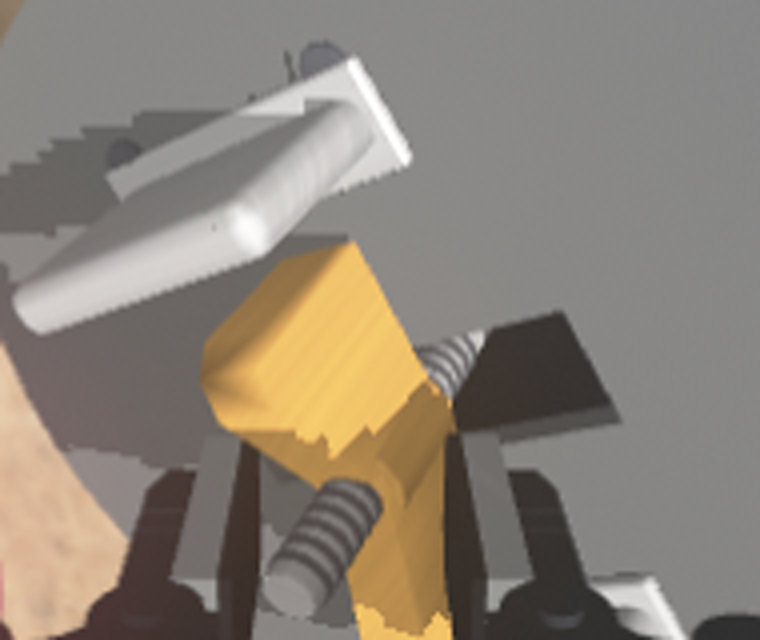

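jog_arm:
  steps:
    - [[0,0,0],0.4,0.39]
    - [[0,0,0],0.8,0.39]
    - [[0,0,0],1,0.39]
    - [[0,0,0],1,0.39]
    - [[0,0,0],1,0.39]
    - [[0,0,0],1,0.39]
    - [[0,0,0],1,0.39]
    - [[0,0,0],1,0.39]
    - [[0,0,0],1,0.39]
    - [[0,0,0],1,0.39]

```text
t: 23.6
position: [536.1, -144.9, 160.2]
tool_rot: [0.099, 1.569, -0.176]
ft_force: [7.1, 3.7, 0.4]
gripper_width: 25.7
```

```bash
python3 tq.py 4
```

```text
23.9 tool cw from start 126.46588139835353 pos [ 536.069 -144.95   160.214] F [6.38  3.845 0.231] M [ 0.668 -1.107  0.149] sdMz 0.016207789013232415 w 25.953794415935185
```

View pics/qc4.png

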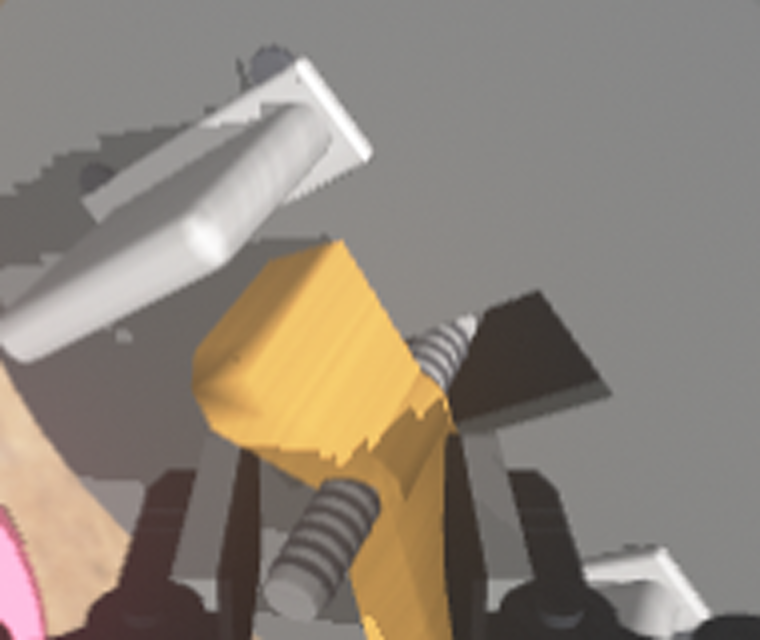

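jog_arm:
  steps:
    - [[0,0,0],0.4,0.39]
    - [[0,0,0],0.8,0.39]
    - [[0,0,0],1,0.39]
    - [[0,0,0],1,0.39]
    - [[0,0,0],1,0.39]
    - [[0,0,0],1,0.39]
    - [[0,0,0],1,0.39]
    - [[0,0,0],1,0.39]
    - [[0,0,0],1,0.39]
    - [[0,0,0],1,0.39]

```text
t: 24.73
position: [536.0, -145.1, 160.2]
tool_rot: [0.046, 1.569, -0.334]
ft_force: [5.6, 2.5, 0.5]
gripper_width: 26.1
```

```bash
python3 tq.py 5
```

```text
25.0333 tool cw from start 132.46026025203517 pos [ 536.004 -145.127  160.255] F [5.748 2.309 0.552] M [ 0.414 -0.974  0.143] sdMz 0.03358300085182907 w 26.07377628659452
```

View pics/q5.png

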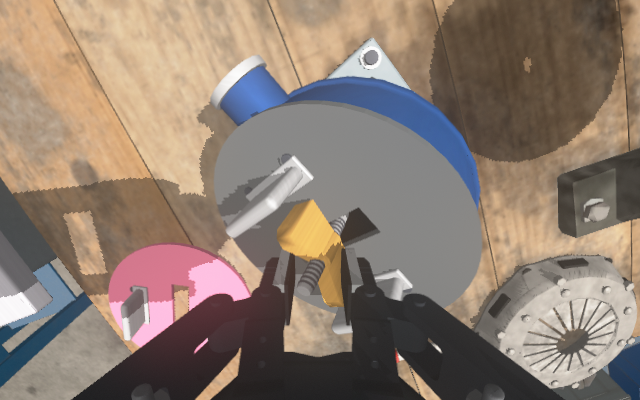

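jog_arm:
  steps:
    - [[0,0,0],-1,0.39]
    - [[0,0,0],-2.5,0.39]
    - [[0,0,0],-2.5,0.39]
    - [[-0.4,0,0],-2.5,0.39]
    - [[-0.8,0,0],-2.5,0.39]
    - [[-1.2,0,0],-2.5,0.39]
    - [[-1.6,0,0],-2.5,0.39]
    - [[-1.6,0,0],-3,0.39]
    - [[-1.6,0,0],-4,0.39]
    - [[-1.6,0,0],-4,0.39]

```text
t: 25.87
position: [534.9, -145.2, 224.1]
tool_rot: [-2.486, 1.57, -2.443]
ft_force: [0.3, 0.3, 0.6]
gripper_width: 26.1
```

```bash
python3 tq.py 6; python3 look.py 19
```

```text
26.1667 tool cw from start 108.57394154429147 pos [ 535.212 -144.916  223.702] F [ 0.016 -0.217 -0.453] M [-0.002 -0.016  0.005] sdMz 0.04243999606945046 w 26.18476345771554
26.2167 [[  -0.      -0.038    0.999  535.26 ]
 [   0.       0.999    0.038 -144.89 ]
 [  -1.       0.      -0.     223.733]] 26.41728507365113 F [-0.341  0.035  0.266] M [ 0.017  0.07  -0.008] j [-0.383  0.428  1.771  0.     0.942 -0.421]
```

View pics/qc6.png

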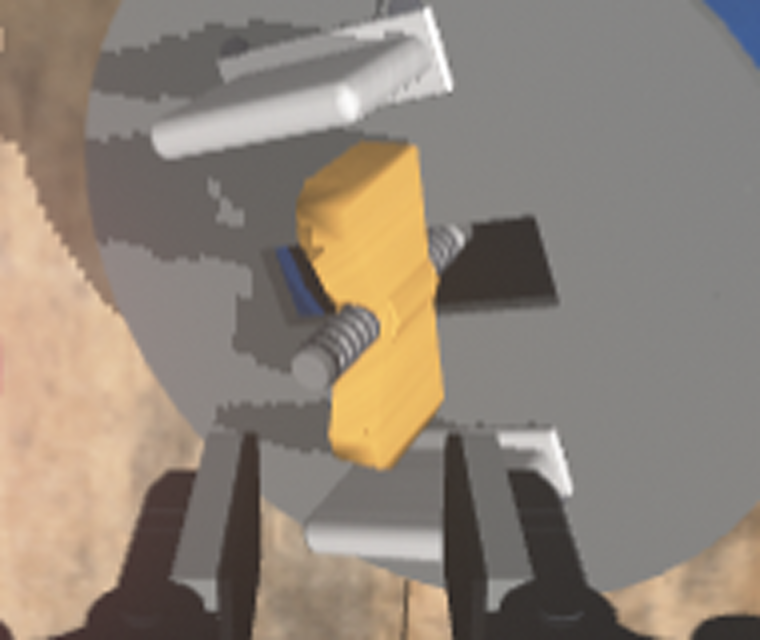

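View pics/s19.png

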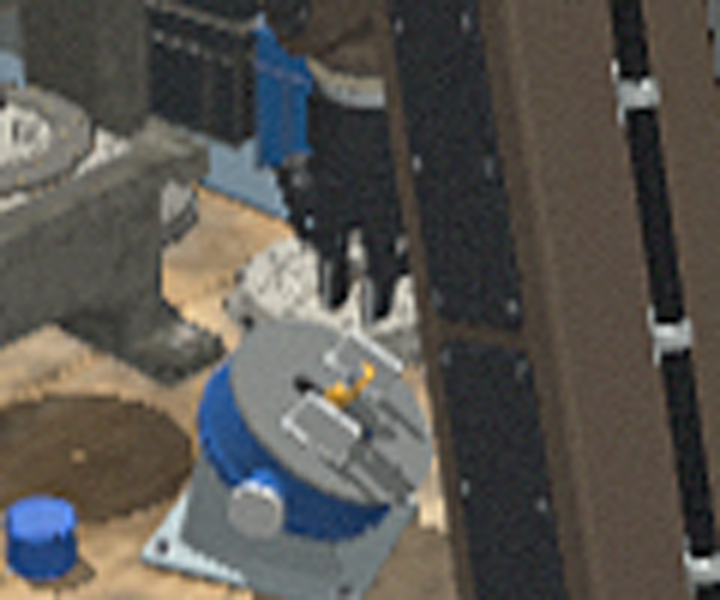

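```bash
python3 - <<'E'
from hf import *
from pnp import solve
O=np.array([551.5,-138.1,115.]);R=frame(np.radians(20.7))
w=np.load("q6.npy",allow_pickle=True).item(); c=lambda p:np.array(p)/4+[230,140]-.4
for h in (7,9):
    A,B=[hit(ray(w["d"],c(p),w["st"]),O,R,h) for p in [(416,145),(443,398)]]
    m=A-B;print(h,A,B,np.degrees(np.arctan2(m[1],m[0])))
S=np.array([hit(ray(w["d"],c(p),w["st"]),O,R,9) for p in [(535,217),(557,302),(470,222),(445,308)]]);print(S)
for i,j in((2,0),(3,1)):
    v=S[j]-S[i];print("slot angle",np.degrees(np.arctan2(v[1],v[0])))
E
```

```text
7 [10.265 25.133  7.   ] [ -2.805 -31.269   7.   ] 76.95328407033824
9 [11.476 25.699  9.   ] [ -1.453 -30.093   9.   ] 76.95328407033824
[[31.218  7.993  9.   ]
 [30.596 -9.83   9.   ]
 [17.67   8.691  9.   ]
 [ 6.117 -9.082  9.   ]]
slot angle -2.9481714228129485
slot angle -1.7499396553489301
```

jog_arm:
  steps:
    - [[0.5,0,0],0,0.39]
    - [[0.9,0,0],0.5,0.39]
    - [[1.3,0,0],1,0.39]
    - [[1.6,0,0],2,0.39]
    - [[1.6,0,0],3,0.39]
    - [[1.6,0,0],4,0.39]
    - [[1.6,0,0],4.5,0.39]
    - [[1.6,0,0],5,0.39]
    - [[1.6,0,0],5,0.39]
    - [[1.6,0,0],5,0.39]

```text
t: 27.1
position: [535.9, -144.9, 159.9]
tool_rot: [0.301, 1.57, -0.183]
ft_force: [5.3, 1.0, -2.5]
gripper_width: 26.0
```

```bash
python3 tq.py 7
```

```text
27.4 tool cw from start 138.39874243846438 pos [ 535.792 -144.944  159.969] F [ 5.605  0.603 -2.378] M [ 0.096 -0.929  0.127] sdMz 0.04075925026174166 w 25.906404673715638
```

jog_arm:
  steps:
    - [[0,0,0],0.4,0.39]
    - [[0,0,0],0.8,0.39]
    - [[0,0,0],1,0.39]
    - [[0,0,0],1,0.39]
    - [[0,0,0],1,0.39]
    - [[0,0,0],1,0.39]
    - [[0,0,0],1,0.39]
    - [[0,0,0],1,0.39]
    - [[0,0,0],1,0.39]
    - [[0,0,0],1,0.39]

```text
t: 28.23
position: [535.5, -145.0, 160.0]
tool_rot: [0.313, 1.57, -0.276]
ft_force: [4.6, -0.5, -0.6]
gripper_width: 26.3
```

```bash
python3 tq.py 8;python3 tq.py 9
```

```text
28.5333 tool cw from start 144.44982865390443 pos [ 535.503 -144.967  160.   ] F [ 5.047 -0.643 -1.301] M [-0.132 -0.884  0.167] sdMz 0.023477103681113005 w 26.13464188104281
28.8333 tool cw from start 144.44773002743216 pos [ 535.491 -144.959  159.966] F [ 5.057 -0.749 -1.532] M [-0.147 -0.89   0.182] sdMz 0.006704328262566328 w 25.779076100230526
```

View pics/qc9.png

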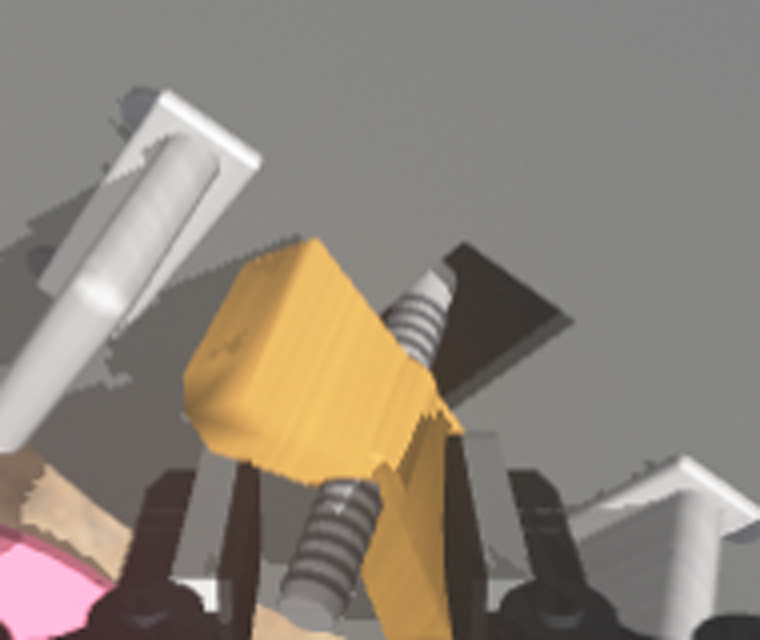

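jog_arm:
  steps:
    - [[0,0,0],-1,0.39]
    - [[0,0,0],-2.5,0.39]
    - [[0,0,0],-2.5,0.39]
    - [[-0.4,0,0],-2.5,0.39]
    - [[-0.8,0,0],-2.5,0.39]
    - [[-1.2,0,0],-2.5,0.39]
    - [[-1.8,0,0],-3,0.39]
    - [[-2.4,0,0],-4,0.39]
    - [[-2.4,0,0],-5,0.39]
    - [[-2.4,0,0],-6,0.39]

```text
t: 29.67
position: [534.8, -144.8, 257.1]
tool_rot: [-0.47, 1.57, -0.425]
ft_force: [-0.6, 0.7, -0.0]
gripper_width: 25.9
```

```bash
python3 tq.py 10; python3 look.py 20
```

```text
29.9667 tool cw from start 108.63806534475079 pos [ 535.004 -144.79   255.534] F [-0.152 -0.177 -0.124] M [ 0.012 -0.003 -0.002] sdMz 0.038351451064640656 w 26.64032280259334
30.0167 [[  -0.001   -0.037    0.999  535.075]
 [   0.       0.999    0.037 -144.812]
 [  -1.       0.      -0.001  255.564]] 26.00106278661586 F [ 0.604  0.17  -0.316] M [-0.017 -0.059 -0.042] j [-0.384  0.392  1.734  0.     1.017 -0.42 ]
```

View pics/qc10.png

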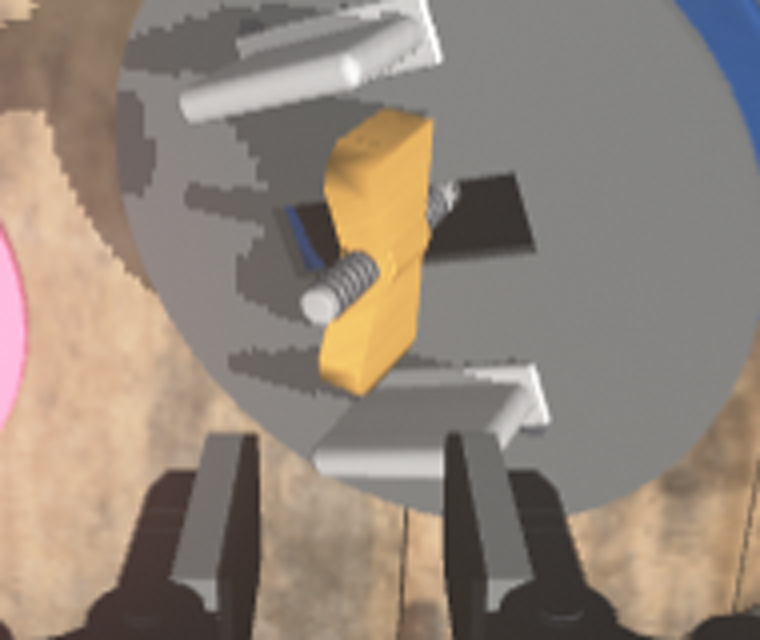

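View pics/s20.png

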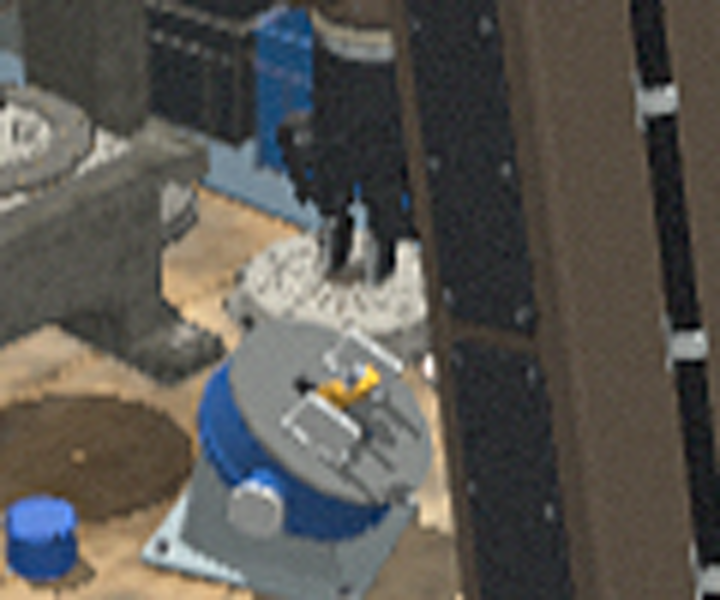

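```bash
python3 - <<'E'
from hf import *
O=np.array([551.5,-138.1,115.]);R=frame(np.radians(20.7))
w=np.load("q10.npy",allow_pickle=True).item(); c=lambda p:np.array(p)/4+[230,140]-.4
A,B=[hit(ray(w["d"],c(p),w["st"]),O,R,7.5) for p in [(433,118),(417,338)]]
m=A-B;print(A,B,np.degrees(np.arctan2(m[1],m[0])))
from pnp import solve
# cover pose: slot top corners, tab b top edge, tab a top edge
obj=[(33,9.5,5),(33,-9.5,5),(23,44,37),(-23,44,37),(23,-44,37),(-23,-44,37)]
px=[(516,173),(535,250),(352,68),(188,105),(443,462),(320,464)]
Rc,t=solve(w["d"],w["st"],obj[:4],[c(p) for p in px[:4]])
print(R.T@(t-O),R.T@Rc)
E
```

```text
[15.782 22.979  7.5  ] [ -7.019 -29.998   7.5  ] 66.7130329663264Traceback (most recent call last):
  File "<stdin>", line 10, in <module>
  File "pnp.py", line 5, in solve
    ok,r,t=cv2.solvePnP(np.array(obj,float),n,np.eye(3),None)
           ~~~~~~~~~~~~^^^^^^^^^^^^^^^^^^^^^^^^^^^^^^^^^^^^^^
cv2.error: OpenCV(4.12.0) /io/opencv/modules/calib3d/src/calibration_base.cpp:1346: error: (-2:Unspecified error) in function 'void cv::findExtrinsicCameraParams2(const cv::Mat&, const cv::Mat&, const cv::Mat&, const cv::Mat&, cv::Mat&, cv::Mat&, int)'
> DLT algorithm needs at least 6 points for pose estimation from 3D-2D point correspondences. (expected: 'count >= 6'), where
>     'count' is 4
> must be greater than or equal to
>     '6' is 6
```

```bash
python3 - <<'E'
from h import *
t=get_image("top"); cv2.imwrite("pics/topend.png",t["color"])
print(read_state()["t"],job_done())
E
```

```text
the job is handed in; nothing more can be done
30.1167 None
```

View pics/topend.png

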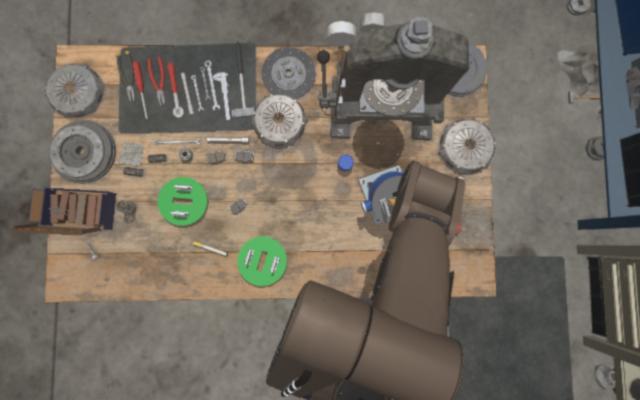

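The housing is closed. The grey cover is seated on the seal with its tabs outward, the wing nut is snug across the slot, and I handed the job in at 30.1 s with the gripper about 100 mm above its working height.

**How it was done:** I lifted the cover by one tab and tilted it against the upper part of the seal, so its slot passed over the nut. I then seated it, let go, and turned the nut clockwise with the half-open fingers in two strokes.

**Last checks:**
- **Nut:** it turned about 0.82 turn from the start, roughly 0.1 turn past first resistance. The wings lie about 69° to the slot.
- **Torque:** the last readings were 0.17–0.18 N m about the vertical. That is about 0.15 N m about the stud by my estimate, or roughly 15 N of clamping.
- **Cover:** after I let go of it, and before tightening, it measured 29° of tilt, against the housing's 30°. Its height came out about 2 mm below the expected 4 mm, roughly the size of the calibration error.
- **Bench:** the tin and the green covers look unmoved in the final top view. The arm hides the pink cover and most of the ratchet there; I didn't touch either.

**What disagreed or failed:**
- The torque reading stayed flat for a couple of steps as contact passed from one finger to both, so I backed off, looked, and then tightened a little further.
- A final check of the cover's position after tightening failed in the script. Its seating after tightening is confirmed only by the pictures and the clamping torque.

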